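Turn over the vial turntable and refit its interlocked guard

ROBOT

A 7-joint arm with a two-finger parallel gripper is mounted at the origin on a cart in front of the work surface, level with it; the furniture and walls round the work are solid. World frame = base frame: x ahead of the robot, y to its left, z up, the work surface at z = 0. Lengths are in m, angles in degrees, forces in N, time in s.
With the tool pointing down it reaches from about 0.425 to 0.925 m from the base axis. Payload 6.8 kg.
Tool frame: the origin (TCP) lies at the very end of the fingers, on their centre line; the grasp point (between the pads) lies 19 mm behind it; z points along the fingers, y is the line along which they close (so a half turn about z gives the same grasp; the last joint's range is limited). The gripper opens to 88 mm and grips with 3 to 60 N. Pads are 20 mm wide; open, the fingers measure 115 mm over their backs; the gripper's body (75 mm by 178 mm) begins 61 mm behind the grasp point.
Start: joints at [59.066, 27.33, 1.283, 89.118, -0.659, 63.558, -4.761], TCP at [0.283, -0.613, 0.223] pointing down, gripper open.
Joint ranges: [-169.35, 169.35], [-19.33, 120.38], [-80.79, 83.38], [13.8, 139.57], [-78.32, 258.32], [9.67, 109.79], [-169.56, 169.56]. Speed limits (degrees/s): [136.94, 136.94, 180, 180, 180, 180, 180].

INTERFACE

Orientations are given as a 3x3 rotation matrix whose columns are the frame's x, y, z axes.
In Python, from plant import ctrl, vision, workorder gives the robot as it stands.
- The arm moves only by the tool servo_tool, never from a script. Its argument "increments" is a list of rows, each a list of 3 entries, a list of its own where there are three numbers: the opening, from -1 (shut) to 1 (fully open), then the shift along the tool's x, y, z as a fraction of full scale, then the turn, a rotation vector about the tool's x, y, z as a fraction of full scale. In form: [[fingers, [tx, ty, tz], [rx, ry, rz]], ...]. A call has 1 to 20 rows; each row shifts and turns the commanded pose from where the row before left it, along the tool's axes as they then stand; what a row does not reach is not made up. Full scale, the value 1, is 25 mm for a shift and 0.08 rad for a turn. A row lasts 1/12 s, in which the tool goes at most 41.7 mm and 7.16 degrees, less where a joint would pass 70% of its speed; a pose out of reach is approached as far as the arm can. A call with a number of a shift or a turn outside -1 to 1 is refused whole. A call with a gripper value outside its range is refused whole. The fingers move at their own pace and stop on an object; "newtons" is the grip in N (left out, the last holds). Time passes only in rows, so rows that do not move let the fingers close. It gives the time, the measured TCP pose, the force, the opening and the grip force at its end, in the units of the state.
- ctrl.sense(): the state, without advancing time (a new reading comes with each control period).
- vision.read_camera(name): name is "scene" or "top"; returns a dict with "frame" (400x640x3 uint8, red, green, blue), "z_map" (400x640 float32, m along the optical axis (not along the pixel's ray), 0 where there is no reading), "intrinsics" (3x3 intrinsics, pixels), "dist" ([k1, k2, p1, p2, k3] as OpenCV has them; the pictures are not rectified), "rvec" (rotation vector, rad) and "tvec" (3), from world to camera coordinates, as OpenCV has them. Camera axes: x right, y down, z forward; pixel columns grow to the right and rows downward; lengths in m; the calibration is good to about 2 mm. A picture is of the moment at which its call begins.
- workorder.hand_in(): hands the job in; it is judged then, once.
The state is a dict: "t": time; "joint_positions": joint angles; "dq": joint speeds; "effort": joint torques, N m; "tcp_pos": TCP position; "tool_rot": TCP orientation; "contact_force": force on the tool from outside, world axes, zero at the start; "wrist_torque": the same for the moment, N m; "grip_width": finger opening in m; "grasp_force": force on a finger pad.
Only numpy, scipy, OpenCV 4.12 (cv2) and the standard library are available. Lean on these libraries where they do the work, as an engineer would, in place of code of your own. Each camera call takes 0.05 s, during which the arm holds its last target. There are 200 camera calls.

TASK

Get the small vial turntable ready to start: take the vial that was left standing on it off and stand it upright in the steel tray beside the vial already there, then with the crank handle turn the turntable anticlockwise (seen from above) by hand once right round and on until the crank arm points at the home sensor in the corner of the deck. Then refit the lift-off guard over it, with its steel tongue going straight down into the slot of the interlock switch until the guard sits flat and fully home on the deck; do not force it, and do not disturb the other things on the bench.

Things in the scene. Friction and masses are not known exactly. Their poses are not given: they have to be found in the camera images.
- machine: Fixed turntable machine: grey box under an aluminium deck, deck top 40 mm above the bench. Origin: on the bench under the turntable's axis; x from the front panel to the back, y to the machine's left, z up. Deck spans x -69..69, y -105..69 mm. The guard belongs on the deck with its origin 40 mm above this origin, its axes along these, clear of everything on the deck.
- hub (a point): On the turntable's axis at the top of its grey disc (48 mm over the bench), axes as the machine. The disc is 104 mm in diameter; the steel hub in its middle is 24 mm in diameter, its top 62 mm over the bench.
- slot (a point): Centre of the slot's mouth on top of the interlock switch, 92 mm over the bench, axes as the machine. The switch is a black block 36 (x) x 26 (y) mm at machine x = 0, y = -83 mm. The slot is 18.6 mm long in x, 6.1 mm wide in y and goes straight down; a sprung plunger stands 11 mm below the mouth.
- switch_plunger (a joint): Plunger inside the switch, m: 0 up, about 0.010 when the tongue is fully home (light spring, about 1 N)
- turntable (a joint): Turntable angle, rad, positive anticlockwise from above, counted on through full turns. Home is 0 and again 6.283: the crank arm points at the home sensor. Starts between -1.2 and -0.3; once right round and on to home ends at 6.283. Turns easily (1 N at the handle), stays where left.
- crank (a point): Middle of the upright crank handle, 79 mm above the bench: a black sleeve 18 mm in diameter, from 59 to 98 mm above the bench, spinning freely on its pin, 29 mm from the turntable's axis. It is at azimuth (turntable angle - 135 degrees) from machine x. The arm under it has its top 57.5 mm above the bench.
- guard: Loose lift-off guard, about 0.45 kg: a box 122 x 122 mm and 83 mm high, open below, with clear 3 mm walls, aluminium edges and aluminium top. Origin: centre of its rim plane (underside), x along the handle, z up. The steel tongue hangs outside its -y side on a bracket.
- grip (a point): Centre of the guard's handle bar, 116 mm above its rim: a black bar 84 mm long in the guard's x, 13 mm wide in y and 13 mm high, 26 mm free below it
- tongue (a point): Lower end of the guard's tongue, 83 mm from the guard's middle in its -y and 31 mm above the rim. The tongue is 16 mm wide (guard's x), 3.5 mm thick (y), tapered at the end, and hangs 41 mm free. With the guard home it stands 21 mm below slot.
- left_vial: Vial left standing on the turntable's disc: white, blue cap, diameter 20 mm (cap 16 mm), 43 mm high; origin at the centre of its underside
- tray: Fixed steel tray, 84 (x) x 126 (y) mm outside, 16 mm high, walls and floor 3 mm thick; origin at the centre of its underside
- tray_vial: Vial that already stands in the tray: pale, red cap, same size as the other; leave it standing
- home_sensor (a point): Nose of the home sensor, 44 mm from the axis, 55 mm over the bench: a level barrel of 8 mm that points at the hub from an 11 mm square post in the deck's front right corner (azimuth -135 degrees from machine x; post top 62 mm over the bench). It overhangs the disc: a vial left there would be driven into it.
- dish: Bystander: petri dish, 59 mm in diameter, 15 mm high, at the back right of the work; origin under its centre
- bottle: Bystander: culture bottle with a red cap, 37 mm in diameter, 118 mm high, at the back right of the work; origin under its centre
- tablet (a point): Middle of the fixed tablet on the incubator's front right corner, left of the work: an obstacle about 120 mm square in plan, from 185 to 365 mm above the bench. The incubator's right wall, 0.34 m high, stands at world y = 0.42 m behind it; the robot starts in front of the incubator and must come round the tablet.

How it is judged:
By the outcome, as a careful person would: the job done as asked, in the order asked, and still so for the second after the job is handed in, with the robot touching nothing.
It also fails if it takes over 72 s, if anything falls off the work surface, if the arm or the gripper's body presses on something with over 40 N, if the wrist force passes 120 N, or if a joint passes its speed limit or range.

## Working session

There is one attempt and no reset: what is moved stays moved. The work goes in short steps, Python scripts to look and compute and a tool call to move; the robot and the scene stay as the last step left them, time stands still between calls to the robot, and variables do not carry over. Pictures are saved under pics/ and viewed, at most 10 in all, crops included, and the job is handed in when it is done.

Besides the shell and the picture viewer there is one more tool, called as name(argument=value, ...), one argument or row to a line, values as JSON. servo_tool: Moves the arm, as the interface text tells. Its arguments: {"type":"object","properties":{"increments":{"type":"array","items":{"type":"array"}},"newtons":{"type":"number"}},"required":["increments"]}

```bash
ls; mkdir -p pics; cat > h.py <<'E'
import numpy as np, cv2
from plant import ctrl, vision, workorder
def cam(n):
    c=vision.read_camera(n); np.savez(f'{n}.npz',**c); return c
def save(n,img,box=None,s=1):
    if box: img=img[box[1]:box[3],box[0]:box[2]]
    img=cv2.resize(img,None,fx=s,fy=s,interpolation=cv2.INTER_CUBIC) if s!=1 else img
    cv2.imwrite(n,img[...,::-1])
def RT(c): return cv2.Rodrigues(np.array(c['rvec'],float))[0],np.array(c['tvec'],float).ravel()
def ray(c,px):
    R,t=RT(c); p=cv2.undistortPoints(np.array(px,float).reshape(-1,1,2),np.array(c['intrinsics']),np.array(c['dist']))[:,0]
    d=np.c_[p,np.ones(len(p))]@R; return -R.T@t,d
def onz(c,px,z):
    o,d=ray(c,px); return o+d*((z-o[2])/d[:,2])[:,None]
def dep(c,px):
    o,d=ray(c,px); z=np.array([c['z_map'][int(round(v)),int(round(u))] for u,v in np.array(px).reshape(-1,2)]); return o+d*z[:,None]
def proj(c,P):
    return cv2.projectPoints(np.array(P,float).reshape(-1,3),np.array(c['rvec'],float),np.array(c['tvec'],float),np.array(c['intrinsics']),np.array(c['dist']))[0][:,0]
def cloud(c):
    h,w=c['z_map'].shape; u,v=np.meshgrid(np.arange(w),np.arange(h)); px=np.c_[u.ravel(),v.ravel()]
    o,d=ray(c,px); P=o+d*c['z_map'].ravel()[:,None]; P[c['z_map'].ravel()==0]=np.nan; return P.reshape(h,w,3)
def tri(c1,p1,c2,p2):
    o1,d1=ray(c1,p1);o2,d2=ray(c2,p2);A=np.c_[d1[0],-d2[0]];s=np.linalg.lstsq(A,o2-o1,rcond=None)[0]
    a=o1+d1[0]*s[0];b=o2+d2[0]*s[1];return (a+b)/2,np.linalg.norm(a-b)
E
python3 - <<'E'
from h import *
np.set_printoptions(precision=4,suppress=True)
for n in('scene','top'):
    c=cam(n); save(f'pics/{n}0.png',c['frame']); R,t=RT(c); print(n,-R.T@t,R[2],c['intrinsics'][0,0])
s=ctrl.sense();print(s['tool_rot'],s['tcp_pos'],s['grip_width'],s['t'])
E
```

```text
pics
scene [ 0.2222 -0.3753  0.8706] [ 0.3446  0.5623 -0.7517] 383.1176772809304
top [0.4421 0.1281 1.1986] [ 0.0826  0.0037 -0.9966] 472.12746759679874
[[ 0.9082  0.4185 -0.0008]
 [ 0.4185 -0.9082  0.0014]
 [-0.0001 -0.0016 -1.    ]] [ 0.2823 -0.6126  0.2218] 0.08786782559358196 0.1
```

View pics/scene0.png

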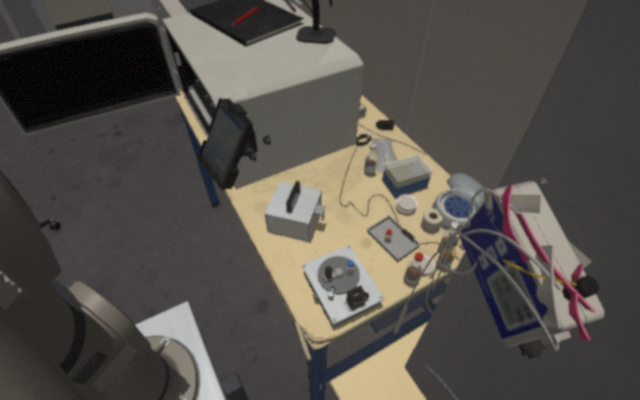

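View pics/top0.png

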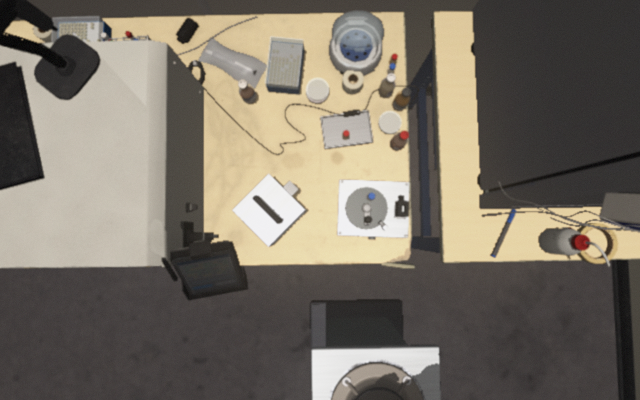

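The scene view shows the machine at about (343,287), the guard at (295,210), the tray at (393,238) and the tablet at (228,140). In the top view they are at (373,208), (269,210), (346,130) and (207,270). The blue-capped vial is on the disc at (371,196) in the top view.

```bash
python3 - <<'E'
from h import *
np.set_printoptions(precision=4,suppress=True)
t=dict(np.load('top.npz'));s=dict(np.load('scene.npz'))
save('pics/t1.png',t['frame'],(225,105,415,250),4.1); save('pics/s1.png',s['frame'],(255,170,445,330),3.7)
P=cloud(t)
for u,v in [(373,208),(350,190),(403,205),(371,196),(269,210),(267,207),(346,135),(360,145),(390,122),(400,140),(210,268),(225,170),(575,240),(420,200),(300,180),(550,60),(450,200)]: print(u,v,P[v,u])
E
```

```text
373 208 [0.4958 0.0019 0.0488]
350 190 [0.5414 0.0566 0.0414]
403 205 [ 0.5013 -0.0695  0.0601]
371 196 [0.522  0.0107 0.092 ]
269 210 [0.4916 0.2472 0.1234]
267 207 [0.4987 0.252  0.1209]
346 135 [0.6776 0.0638 0.0467]
360 145 [ 0.6611  0.0255 -0.0034]
390 122 [ 0.7163 -0.0511  0.013 ]
400 140 [ 0.655  -0.0624  0.0877]
210 268 [0.3757 0.3398 0.3024]
225 170 [0.6013 0.3725 0.0027]
575 240 [ 0.412  -0.4362  0.1488]
420 200 [ 0.545  -0.2205 -0.4614]
300 180 [ 0.573   0.1812 -0.0029]
550 60 [ 0.7131 -0.2488  0.4556]
450 200 [ 0.5154 -0.2015 -0.0048]
```

View pics/t1.png

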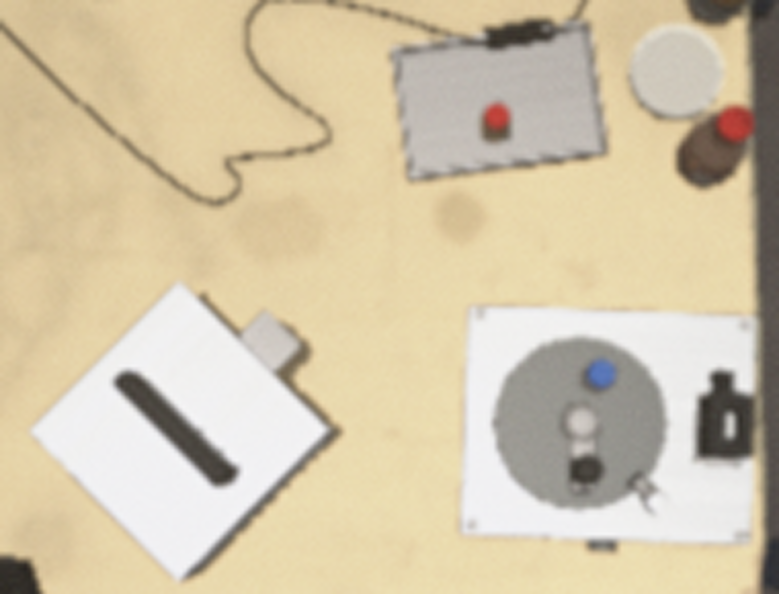

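View pics/s1.png

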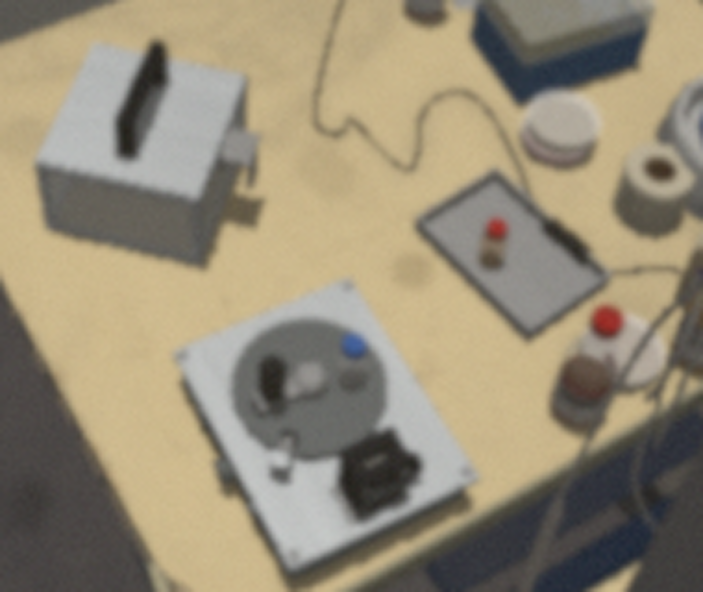

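The zoomed crops show the following:
- **Machine:** the hub is near the middle of the disc. The crank is at its front, (585,470) in the top crop, which is about -45°. The sensor is at (643,487) and the slot at (730,425).
- **Guard:** the tongue bracket is on the upper right, at (275,345), so the guard is yawed about 45°.
- **Tray:** the red vial is in the middle, at (497,118).

Next I'll measure these by masks and check the arm's surroundings.

```bash
cat > m.py <<'E'
from h import *
np.set_printoptions(precision=4,suppress=True)
t=dict(np.load('top.npz'));s=dict(np.load('scene.npz'))
def comp(mask,seed=None,amin=15):
    n,l,st,ce=cv2.connectedComponentsWithStats(mask.astype(np.uint8))
    return [(ce[i],st[i],l==i) for i in range(1,n) if st[i,4]>=amin]
def hsv(c): return cv2.cvtColor(c['frame'],cv2.COLOR_RGB2HSV).astype(int)
E
python3 - <<'E'
from m import *
for nm,c in(('top',t),('scene',s)):
    H=hsv(c);h,S,V=H[...,0],H[...,1],H[...,2]; P=cloud(c)
    print(nm,'white deck/guard');
    inb=(P[...,0]>.35)&(P[...,0]<.85)&(P[...,1]>-.16)&(P[...,1]<.36)
    for lo,hi,z,lab in((.034,.046,.04,'deck'),(.074,.092,.083,'guardtop')):
        m=inb&(S<45)&(V>130)&(P[...,2]>lo)&(P[...,2]<hi)
        m=cv2.morphologyEx(m.astype(np.uint8),cv2.MORPH_CLOSE,np.ones((5,5)))
        for ce,st,l in comp(m,amin=150):
            cn=max(cv2.findContours(l.astype(np.uint8),0,1)[0],key=cv2.contourArea)
            W=onz(c,cn[:,0].astype(float),z)[:,:2]*1000
            r=cv2.minAreaRect(W.astype(np.float32)); print(lab,st,np.round(r[0],1),np.round(r[1],1),round(r[2],2),'medz',np.nanmedian(P[l][:,2]))
    m=(h>105)&(h<125)&(S>110)&(V>70)&inb
    print('blue',[(ce,st[4],onz(c,[ce],.043+.048)[0],np.nanmedian(P[l],0)) for ce,st,l in comp(m,amin=8)])
    m=((h<8)|(h>172))&(S>140)&inb
    print('red',[(ce,st[4],onz(c,[ce],.046)[0],np.nanmedian(P[l],0)) for ce,st,l in comp(m,amin=8)])
    m=(V<75)&inb&(P[...,2]>.05)
    for ce,st,l in comp(m,amin=12): print('dark',ce,st,np.nanmedian(P[l],0))
    m=inb&(P[...,2]>.005)&(S<45)&(P[...,2]<.03)
    for ce,st,l in comp(m,amin=200):
        cn=max(cv2.findContours(l.astype(np.uint8),0,1)[0],key=cv2.contourArea)
        W=onz(c,cn[:,0].astype(float),.016)[:,:2]*1000;r=cv2.minAreaRect(W.astype(np.float32));print('low',st,r)
P=cloud(t).reshape(-1,3)
for y in np.arange(-.7,.7,.1):
    print('y%.1f'%y,[ '%.2f'%np.nanmax(np.r_[P[(abs(P[:,1]-y-.05)<.05)&(abs(P[:,0]-x-.05)<.05)][:,2],-9]) for x in np.arange(.1,1,.1)])
print('tcp px',proj(t,[[.283,-.613,.223]]),proj(s,[[.283,-.613,.223],[0,0,0]]))
E
```

```text
top white deck/guard
deck [ 338  179   72   59 3211] [496.4   0.1] [173.9 137.5] 86.88 medz 0.04133440141721256
guardtop [265  64  35  23 653] [823.7 217.2] [80.9 54.1] 83.35 medz 0.07418657825341302
guardtop [ 233  174   73   72 2776] [503.  244.4] [121.4 143.7] 44.45 medz 0.08310504466956181
blue [(array([371.    , 195.9524]), np.int32(21), array([0.5222, 0.0106, 0.091 ]), array([0.522 , 0.0106, 0.0905]))]
red [(array([345.8182, 133.2727]), np.int32(22), array([0.6821, 0.0641, 0.046 ]), array([0.6822, 0.0637, 0.0461])), (array([403.6786, 134.9107]), np.int32(56), array([ 0.6756, -0.079 ,  0.046 ]), array([ 0.661 , -0.0664,  0.1161]))]
dark [404.6667  95.6   ] [402  94   8   4  15] [ 0.7561 -0.0715  0.1145]
dark [247.5833  98.3333] [244  97   8   3  12] [0.7714 0.3045 0.0583]
dark [260.2903 201.5806] [254 197  16  13  31] [0.5125 0.2677 0.1227]
dark [401.1503 207.2941] [396 196  12  20 153] [ 0.4948 -0.059   0.0908]
dark [276.1667 217.    ] [271 211  11  11  24] [0.4743 0.2293 0.1228]
dark [367.4348 219.1304] [365 217   6   5  23] [0.468  0.0219 0.098 ]
dark [216.694 260.391] [ 190 
[... 2390 characters left out ...]
02', '-0.73', '0.01', '0.10', '0.10', '0.12', '0.12', '0.15', '0.15']
y-0.0 ['0.02', '-0.73', '0.01', '0.10', '0.09', '0.05', '0.05', '0.16', '0.16']
y0.1 ['0.01', '-0.73', '0.01', '0.09', '0.09', '0.02', '0.08', '0.08', '0.08']
y0.2 ['-0.73', '-0.74', '0.33', '0.35', '0.13', '0.01', '0.12', '0.08', '0.08']
y0.3 ['-0.73', '-0.73', '0.36', '0.37', '0.19', '0.01', '0.12', '0.07', '0.03']
y0.4 ['-0.73', '-0.73', '0.35', '0.35', '0.34', '0.34', '0.34', '0.34', '0.04']
y0.5 ['-0.73', '-9.00', '0.34', '0.34', '0.34', '0.35', '0.59', '0.51', '0.09']
y0.6 ['-0.73', '-9.00', '0.34', '0.34', '0.36', '0.36', '0.53', '0.35', '0.09']
tcp px [[680.7145 301.3907]] [[463.7326 678.4102]
 [141.5756 390.269 ]]
```

```bash
python3 - <<'E'
from m import *
P=np.vstack([cloud(t).reshape(-1,3),cloud(s).reshape(-1,3)]); P=P[~np.isnan(P[:,0])]
hm=np.full((45,40),-9.)
ix=((P[:,0]-.1)/.02).astype(int);iy=((.2-P[:,1])/.02).astype(int)
ok=(P[:,0]>.1)&(ix<45)&(P[:,1]<.2)&(iy<40)&(P[:,2]>-.02)
np.maximum.at(hm,(ix[ok],iy[ok]),P[ok,2])
print('cols y:',[int(100*(.2-.02*j)) for j in range(40)])
for i in range(2,35): print('x%.2f'%(.1+.02*i),' '.join('%2d'%round(v*100) if v>-1 else ' .' for v in hm[i]))
H=hsv(t);h,S,V=H[...,0],H[...,1],H[...,2];C=cloud(t)
# guard top corners from height mask
m=(C[...,2]>.07)&(C[...,1]>.14)&(C[...,1]<.36)&(C[...,0]<.64)&(C[...,0]>.38)&(C[...,2]<.16)
cn=max(cv2.findContours(m.astype(np.uint8),0,1)[0],key=cv2.contourArea)[:,0].astype(float)
W=onz(t,cn,.083)[:,:2]*1000
a=np.deg2rad(45);
for a in np.deg2rad([44,44.5,45]):
    R=np.array([[np.cos(a),-np.sin(a)],[np.sin(a),np.cos(a)]]);L=W@R
    mid=abs(L[:,0]-np.median(L[:,0]))<50
    print(np.rad2deg(a),'x',L[:,0].min(),L[:,0].max(),'y',L[:,1].min(),L[:,1].max())
# handle fit
for c in(t,s):
    Hc=hsv(c);Cc=cloud(c);b=(Hc[...,2]<95)&(Cc[...,1]>.17)&(Cc[...,1]<.32)&(Cc[...,0]>.42)&(Cc[...,0]<.57)&(Cc[...,2]>.117)
    if b.sum()>5:
        v,u=np.nonzero(b);Q=onz(c,np.c_[u,v],.1225)[:,:2]*1000;print('handle',b.sum(),cv2.minAreaRect(Q.astype(np.float32)),np.nanmedian(Cc[b][:,2]))
# hub
for c,g in((t,(366.5,207.9)),(s,(339,272))):
    Cc=cloud(c);b=(abs(Cc[...,2]-.062)<.007)&(np.hypot(Cc[...,0]-.498,Cc[...,1]-.018)<.02)&(hsv(c)[...,2]>120)
    v,u=np.nonzero(b);print('hub',b.sum(),onz(c,[[u.mean(),v.mean()]],.062))
E
```

```text
cols y: [20, 18, 16, 14, 12, 10, 8, 6, 4, 2, 0, -1, -3, -6, -8, -9, -12, -14, -15, -18, -20, -21, -24, -26, -27, -30, -32, -34, -36, -37, -40, -42, -44, -46, -48, -50, -52, -54, -56, -58]
x0.14  .  .  0  0  1  0  1  0  0  0  1  1  0  0  0  1  0  0  .  . 69 73 76 75 76 76  .  .  .  .  .  .  .  .  .  .  .  .  .  .
x0.16  .  .  .  .  .  .  .  .  .  .  .  .  .  .  .  .  .  .  .  .  . 78 78  . 76 76  .  .  .  .  .  .  .  .  .  .  .  .  .  .
x0.18  .  .  .  .  .  .  .  .  .  .  .  .  .  .  .  .  .  .  .  .  .  .  .  .  .  .  .  .  .  .  .  .  .  .  .  .  .  .  .  .
x0.20  .  .  .  .  .  .  .  .  .  .  .  .  .  .  .  .  .  .  .  .  .  .  .  .  .  .  .  .  .  .  .  .  .  .  .  .  .  .  .  .
x0.22  .  .  .  .  .  .  .  .  .  .  .  .  .  .  .  .  .  .  .  .  .  .  .  .  .  .  .  .  .  .  .  .  .  .  .  .  .  .  .  .
x0.24  .  .  .  .  .  .  .  .  .  .  .  .  .  .  .  .  .  .  .  .  .  .  .  .  .  .  .  .  .  .  .  .  .  .  .  .  .  .  .  .
x0.26  .  .  .  .  .  .  .  .  .  .  .  .  .  .  .  .  .  .  .  .  .  .  .  .  .  .  .  .  .  .  .  .  .  .  .  .  .  .  .  .
x0.28  .  .  .  .  .  .  .  . 
[... 3125 characters left out ...]
  8  8  4  3  4  1  5  6  6  1  1 12 12  6  8  0  .  .  0  0  1  1 52  1  .  .  .  .  .  .  .  .  .  .  .  .  .  .  .  .
44.0 x 469.3605305203006 592.7609904916516 y -247.09871092193382 -101.29072345240886
44.5 x 468.4280926520855 590.901940503319 y -251.82147707886364 -106.43657530734806
45.0 x 467.3562264813739 589.9361005144141 y -256.5529537044007 -110.60862007090618
handle 216 ((446.2650146484375, 293.3895263671875), (79.30423736572266, 142.77134704589844), 49.88587951660156) 0.12335799780412104
handle 154 ((510.7658386230469, 416.62933349609375), (405.0367736816406, 54.46089172363281), 84.35609436035156) 0.1242033778268562
hub 90 [[0.4947 0.0185 0.062 ]]
hub 60 [[0.495  0.0171 0.062 ]]
```

```bash
python3 - <<'E'
from m import *
P=np.vstack([cloud(t).reshape(-1,3),cloud(s).reshape(-1,3)]); P=P[~np.isnan(P[:,0])]
for nm,f in(('max',np.maximum),('min>0.15',np.minimum)):
    hm=np.full((20,24),-9. if nm=='max' else 9.)
    ix=((P[:,0]-.3)/.015).astype(int);iy=((P[:,1]-.16)/.015).astype(int)
    ok=(P[:,0]>.3)&(ix<20)&(P[:,1]>.16)&(iy<24)&(P[:,2]>(.0 if nm=='max' else .15))
    f.at(hm,(ix[ok],iy[ok]),P[ok,2])
    print(nm,'y',[round(16+1.5*j) for j in range(24)])
    for i in range(20): print('x%.3f'%(.3+.015*i),' '.join('%2d'%round(v*100) if -1<v<8 else ' .' for v in hm[i]))
# guard geometry from top: handle by height
for c in (t,s):
    C=cloud(c);b=(C[...,2]>.112)&(C[...,2]<.14)&(np.hypot(C[...,0]-.493,C[...,1]-.248)<.06)
    v,u=np.nonzero(b);Q=onz(c,np.c_[u,v],.1225)[:,:2]*1000;r=cv2.minAreaRect(Q.astype(np.float32));vx=cv2.fitLine(Q.astype(np.float32),2,0,.01,.01).ravel();print('handle',b.sum(),r,np.rad2deg(np.arctan2(vx[1],vx[0])),Q.mean(0))
# tongue points scene
C=cloud(s)
b=(C[...,2]>.02)&(C[...,2]<.09)&(np.hypot(C[...,0]-.493-.059,C[...,1]-.248+.059)<.03)
v,u=np.nonzero(b);print(np.c_[u,v,C[b]*1000][::6].round())
E
```

```text
max y [16, 18, 19, 20, 22, 24, 25, 26, 28, 30, 31, 32, 34, 36, 37, 38, 40, 42, 43, 44, 46, 48, 49, 50]
x0.300  .  .  .  .  .  .  .  .  .  .  .  . 21 21 21 21 23  .  .  .  .  .  .  .
x0.315  .  .  .  .  .  .  .  . 20 20 21 22 23 23 24 24 25  .  .  .  .  .  .  .
x0.330  .  .  .  .  .  .  .  . 23 23 24 24 25 26 27 27 26  .  .  .  .  .  .  .
x0.345  .  .  .  .  .  .  .  . 25 26 27 27 28 29 29 30 29 29  .  .  .  .  .  .
x0.360  0  0  0  0  1  1  1  1 28 29 29 30 31 31 32 32 31 31  1  1  0  .  .  .
x0.375  0  0  0  1  0  0  0  1 31 32 32 33 34 34 35 35 34 34 34 34 34 34 34 34
x0.390  1  0  0  0  0  1  1  0 34 34 35 36 37 37 36 36 35 35 34 34 34 34 34 34
x0.405  1  0  1  1  0  9  9  1 35 35 36 36 37 37 36 36 35 33 34 34 34 34 34 34
x0.420  1  1  0  0  8  9  9  9 35 35 35 36 36 36 20 20 33 34 34 34 34 34 34 34
x0.435  1  0  1  9  9  9  9  9  9  1  0  0 20 20 20 20 32 34 34 34 34 34 34 34
x0.450  1  1  9  9 12  9  9  9  9  9  0  1  1  0  0  0 31 34 34 34 34 34 34 34
x0.465  0  9  9 10 13 13  9  9  9  9  9  1  0  1  1  0 29 33 34 34 34 34 34 34
x0.480  9  9  9  9 13 13 13  9  9  9  9  9  1  1 
[... 2634 characters left out ...]
 [314. 206. 536. 210.  85.]
 [320. 206. 554. 208.  76.]
 [312. 207. 529. 208.  86.]
 [318. 207. 548. 208.  76.]
 [324. 207. 563. 202.  73.]
 [317. 208. 543. 204.  78.]
 [323. 208. 559. 200.  73.]
 [316. 209. 539. 203.  77.]
 [322. 209. 554. 197.  75.]
 [315. 210. 536. 202.  76.]
 [321. 210. 550. 196.  74.]
 [314. 211. 531. 200.  76.]
 [320. 211. 545. 192.  76.]
 [314. 212. 531. 200.  73.]
 [320. 212. 544. 190.  76.]
 [314. 213. 531. 199.  69.]
 [321. 213. 545. 186.  75.]
 [315. 214. 534. 200.  62.]
 [314. 215. 530. 199.  61.]
 [313. 216. 527. 198.  61.]
 [324. 216. 561. 197.  41.]
 [323. 217. 553. 189.  49.]
 [323. 218. 554. 191.  42.]
 [313. 220. 526. 196.  45.]
 [313. 222. 526. 197.  35.]]
```

servo_tool(
  increments=[
    [1, [0, 0, 0], [0, 0, 1]],
    [1, [0, 0, 0], [0, 0, 1]],
    [1, [0, 0, 0], [0, 0, 1]],
    [1, [0, 0, 0], [0, 0, 1]],
    [1, [0, 0, 0], [0, 0, 1]],
    [1, [0, 0, 0], [0, 0, 0.4]],
    [1, [-0.1, -0.94, 0], [0, 0, 0]],
    [1, [-0.1, -0.94, 0], [0, 0, 0]],
    [1, [-0.1, -0.94, 0], [0, 0, 0]],
    [1, [-0.1, -0.94, 0], [0, 0, 0]],
    [1, [-0.1, -0.94, 0], [0, 0, 0]],
    [1, [-0.1, -0.94, 0], [0, 0, 0]],
    [1, [-0.1, -0.94, 0], [0, 0, 0]],
    [1, [-0.1, -0.94, 0], [0, 0, 0]],
    [1, [-0.1, -0.94, 0], [0, 0, 0]],
    [1, [-0.1, -0.94, 0], [0, 0, 0]],
    [1, [-0.1, -0.94, 0], [0, 0, 0]],
    [1, [-0.1, -0.94, 0], [0, 0, 0]],
  ],
)

```text
t: 1.6
tcp_pos: [0.2521, -0.3297, 0.2224]
tool_rot: [[1.0, -0.0, -0.0], [-0.0, -1.0, 0.0], [-0.0, -0.0, -1.0]]
contact_force: [0.7, 0.3, -0.2]
grip_width: 0.0878
grasp_force: 0.0
```

servo_tool(
  increments=[
    [1, [0.55, -0.8, 0], [0, 0, 0]],
    [1, [0.55, -0.8, 0], [0, 0, 0]],
    [1, [0.55, -0.8, 0], [0, 0, 0]],
    [1, [0.55, -0.8, 0], [0, 0, 0]],
    [1, [0.55, -0.8, 0], [0, 0, 0]],
    [0, [0.55, -0.8, 0], [0, 0, 0]],
    [0, [0.35, -0.9, 0], [0, 0, 0]],
    [0, [0.35, -0.9, 0], [0, 0, 0]],
    [0, [0.35, -0.9, 0], [0, 0, 0]],
    [0, [0.35, -0.9, 0], [0, 0, 0]],
    [0, [0.5, -0.85, 0], [0, 0, 0]],
    [0, [0.8, -0.7, 0], [0, 0, 0]],
    [0, [0.9, -0.7, 0], [0, 0, 0]],
    [0, [0.9, -0.7, 0], [0, 0, 0]],
  ],
)

```text
t: 2.77
tcp_pos: [0.4481, -0.0464, 0.2226]
tool_rot: [[1.0, -0.0, -0.0], [-0.0, -1.0, -0.0], [-0.0, 0.0, -1.0]]
contact_force: [0.9, 0.1, 0.7]
grip_width: 0.0438
grasp_force: 0.0
```

```bash
python3 - <<'E'
from m import *
s_=ctrl.sense();print(s_['joint_positions'],s_['tcp_pos'],s_['grip_width'])
c=cam('scene');save('pics/s2.png',c['frame'],(60,60,460,360),2)
E
```

```text
[ 18.0888   7.3551 -21.6714 117.2721   3.2881  55.9416 -95.284 ] [ 0.4481 -0.0464  0.2226] 0.043839813333958644
```

View pics/s2.png

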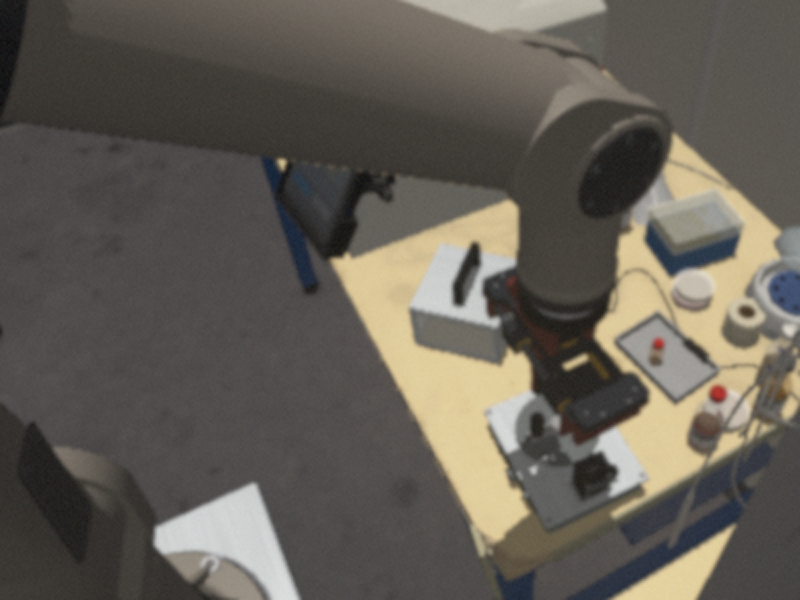

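The view shows the arm over the machine, clear of everything. The gripper is at (560,380), and the forearm comes in high from the left. I'll check the forearm's height while moving on to the vial.

```bash
python3 - <<'E'
from m import *
P=cloud(s).reshape(-1,3);t2=cam('top')
for c in(s,t2):
    P=cloud(c).reshape(-1,3);P=P[(P[:,2]>.2)&(P[:,0]<.6)&(P[:,0]>-.2)&(P[:,1]>-.25)&(P[:,1]<.26)]
    for x in np.arange(-.1,.6,.06):
        q=P[abs(P[:,0]-x-.03)<.03]
        if len(q): print('x%.2f'%x,'y',q[:,1].min(),q[:,1].max(),'z',q[:,2].min(),q[:,2].max())
E
```

```text
x-0.10 y -0.059775787096922384 -0.01961241235516742 z 0.20087287818005706 0.4006597868858595
x-0.04 y -0.08449712705466222 -0.032158339546232206 z 0.200005438907785 0.5169917205158014
x0.02 y -0.09856898536325776 0.0487707670682872 z 0.2001368716212859 0.6210277342840995
x0.08 y -0.09839548880557025 0.03968221918844944 z 0.23663912026731881 0.7276738714027844
x0.14 y -0.12554944083160646 -0.07233486265889699 z 0.6856761306471524 0.7911619929044494
x0.20 y -0.11572054473316185 -0.05709762748195457 z 0.643077961425311 0.7829669998428738
x0.26 y -0.1086862551931328 -0.0525184915625978 z 0.605070569882312 0.7394510218511414
x0.32 y -0.10297235886000783 -0.045682991719817656 z 0.5652096820402028 0.6991656634538171
x0.38 y -0.13645819581596597 0.04192548128814877 z 0.2241805961562504 0.6579807328130773
x0.44 y -0.24999989461607622 0.04230284401044826 z 0.20249059447780637 0.7861571593344117
x0.50 y -0.23049701458156524 -0.22278583555017786 z 0.26794972747556545 0.32657689754410346
x0.26 y -0.10116629800136098 -0.012979510498403457 z 0.6390965842768318 0.7309816167095344
x0.32 y -0.09626786975019838 -0.005703456022691983 z 0.5620193333904491 0.7005604234526741
x0.38 y -0.24944225560574154 0.04503153851186567 z 0.3036021483287512 0.6603462950123453
x0.44 y -0.2499675119680627 0.045348737372156764 z 0.2006551193944498 0.6570960961032158
x0.50 y -0.2499994029340342 -0.0757809353188445 z 0.20072294344409258 0.6585792492144924
x0.56 y -0.24999661468706766 -0.24589443940103142 z 0.20020409492019609 0.6623255448373208
```

servo_tool(
  increments=[
    [0, [0.9, -0.7, 0], [0, 0, 0]],
    [0, [0.9, -0.7, 0], [0, 0, 0]],
    [0, [0.9, -0.7, 0], [0, 0, 0]],
    [0, [0.28, -0.14, 0.5], [0, 0, 0]],
    [0, [0, 0, 1], [0, 0, 0]],
    [0, [0, 0, 1], [0, 0, 0]],
    [0, [0, 0, 1], [0, 0, 0]],
    [0, [0, 0, 0], [0, 0, 0]],
  ],
)

```text
t: 3.53
tcp_pos: [0.5181, 0.0074, 0.1308]
tool_rot: [[1.0, -0.001, -0.009], [-0.001, -1.0, -0.001], [-0.009, 0.001, -1.0]]
contact_force: [-0.3, -0.3, -0.1]
grip_width: 0.0438
grasp_force: 0.0
```

servo_tool(
  increments=[
    [0, [0.18, -0.08, 0], [0, 0, 0]],
    [0, [0, 0, 0.7], [0, 0, 0]],
    [0, [0, 0, 0.7], [0, 0, 0]],
    [0, [0, 0, 0.7], [0, 0, 0]],
    [0, [0, 0, 0.7], [0, 0, 0]],
    [0, [0, 0, 0], [0, 0, 0]],
  ],
  newtons=12,
)

```text
t: 4.03
tcp_pos: [0.5261, 0.0102, 0.0643]
tool_rot: [[1.0, -0.001, -0.002], [-0.001, -1.0, -0.0], [-0.002, 0.0, -1.0]]
contact_force: [0.0, -0.5, -0.2]
grip_width: 0.044
grasp_force: 0.0
```

servo_tool(
  increments=[
    [0, [-0.15, 0, 0], [0, 0, 0]],
    [0, [0, 0, 0], [0, 0, 0]],
    [-0.3, [0, 0, 0], [0, 0, 0]],
    [-1, [0, 0, 0], [0, 0, 0]],
    [-1, [0, 0, 0], [0, 0, 0]],
    [-1, [0, 0, 0], [0, 0, 0]],
    [-1, [0, 0, 0], [0, 0, 0]],
  ],
)

```text
t: 4.62
tcp_pos: [0.5233, 0.0106, 0.0656]
tool_rot: [[1.0, -0.0, 0.001], [-0.0, -1.0, -0.0], [0.001, 0.0, -1.0]]
contact_force: [0.7, -0.4, 2.5]
grip_width: 0.0189
grasp_force: 12.0
```

servo_tool(
  increments=[
    [-1, [0, 0, -0.5], [0, 0, 0]],
    [-1, [0, 0, -1], [0, 0, 0]],
    [-1, [0, 0, -1], [0, 0, 0]],
    [-1, [0, 0, -1], [0, 0, 0]],
    [-1, [0.92, -0.45, -0.3], [0, 0, 0]],
    [-1, [0.92, -0.45, 0], [0, 0, 0]],
    [-1, [0.92, -0.45, 0], [0, 0, 0]],
    [-1, [0.92, -0.45, 0], [0, 0, 0]],
    [-1, [0.92, -0.45, 0], [0, 0, 0]],
    [-1, [0.92, -0.45, 0], [0, 0, 0]],
    [-1, [0.92, -0.45, 0], [0, 0, 0]],
    [-1, [0.92, -0.43, 0], [0, 0, 0]],
    [-1, [0, 0, 1], [0, 0, 0]],
    [-1, [0, 0, 1], [0, 0, 0]],
    [-1, [0, 0, 0.8], [0, 0, 0]],
    [-1, [0, 0, 0.3], [0, 0, 0]],
    [-1, [0, 0, 0], [0, 0, 0]],
    [-1, [0, 0, 0], [0, 0, 0]],
  ],
)

```text
t: 6.12
tcp_pos: [0.7071, 0.1002, 0.083]
tool_rot: [[1.0, -0.0, 0.0], [-0.0, -1.0, 0.0], [0.0, -0.0, -1.0]]
contact_force: [0.1, 0.2, 0.6]
grip_width: 0.0189
grasp_force: 12.0
```

```bash
python3 - <<'E'
from m import *
a=ctrl.sense();print(a['tcp_pos'],a['grip_width'],a['contact_force'],a['t'])
c=cam('scene');save('pics/s3.png',c['frame'],(340,180,460,290),5)
E
```

```text
[0.7071 0.1002 0.083 ] 0.018855127260537126 [0.1119 0.1872 0.5872] 6.1167
```

View pics/s3.png

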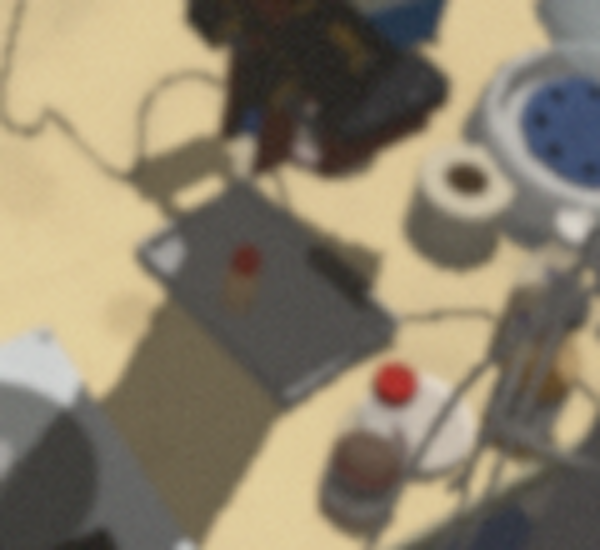

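The vial is held upright in the fingers at (243,135), above the tray's left end, clear of the red-capped vial at (243,275). I'll lower it now.

servo_tool(
  increments=[
    [-1, [0, 0, 0.8], [0, 0, 0]],
    [-1, [0, 0, 0.8], [0, 0, 0]],
    [-1, [0, 0, 0.5], [0, 0, 0]],
    [-1, [0, 0, 0.25], [0, 0, 0]],
    [-1, [0, 0, 0], [0, 0, 0]],
    [-1, [0, 0, 0.1], [0, 0, 0]],
    [-1, [0, 0, 0], [0, 0, 0]],
  ],
)

```text
t: 6.75
tcp_pos: [0.7076, 0.1003, 0.0224]
tool_rot: [[1.0, -0.0, 0.002], [-0.0, -1.0, 0.0], [0.002, -0.0, -1.0]]
contact_force: [-0.3, 0.1, -0.0]
grip_width: 0.0185
grasp_force: 12.0
```

servo_tool(
  increments=[
    [-1, [0, 0, 0.04], [0, 0, 0]],
    [-1, [0, 0, 0.04], [0, 0, 0]],
    [-1, [0, 0, 0], [0, 0, 0]],
  ],
)

```text
t: 7.0
tcp_pos: [0.7078, 0.1002, 0.0207]
tool_rot: [[1.0, -0.0, 0.002], [-0.0, -1.0, 0.0], [0.002, -0.0, -1.0]]
contact_force: [-1.3, 0.3, 3.3]
grip_width: 0.0189
grasp_force: 12.0
```

servo_tool(
  increments=[
    [-0.5, [0, 0, 0], [0, 0, 0]],
    [-0.2, [0, 0, 0], [0, 0, 0]],
    [-0.2, [0, 0, 0], [0, 0, 0]],
    [-0.2, [0, 0, -0.3], [0, 0, 0]],
    [-0.2, [0, 0, -0.8], [0, 0, 0]],
    [-0.2, [0, 0, -1], [0, 0, 0]],
    [-0.2, [0, 0, -1], [0, 0, 0]],
    [-0.2, [0, 0, -1], [0, 0, 0]],
    [-0.2, [-0.9, 0.2, -1], [0, 0, 0]],
    [-0.2, [-1, 0.3, 0], [0, 0, 0]],
    [-0.2, [-1, 0.3, 0], [0, 0, 0]],
    [-0.2, [-1, 0.3, 0], [0, 0, 0]],
    [-0.2, [-1, 0.3, 0], [0, 0, 0]],
    [-0.2, [-1, 0.3, 0], [0, 0, 0]],
    [-0.2, [-1, 0.3, 0], [0, 0, 0]],
  ],
)

```text
t: 8.25
tcp_pos: [0.5331, 0.0498, 0.1474]
tool_rot: [[1.0, -0.0, 0.0], [-0.0, -1.0, -0.0], [0.0, 0.0, -1.0]]
contact_force: [0.2, 0.9, 0.6]
grip_width: 0.0349
grasp_force: 0.0
```

```bash
python3 - <<'E'
from m import *
a=ctrl.sense();print(a['tcp_pos'],a['grip_width'],a['t'])
for n in('top','scene'):
    c=cam(n);H=hsv(c);h,S,V=H[...,0],H[...,1],H[...,2];P=cloud(c)
    inb=(P[...,0]>.6)&(P[...,0]<.8)&(P[...,1]>-.02)&(P[...,1]<.2)
    print('blue',[(onz(c,[ce],.046)[0],st[4]) for ce,st,l in comp((h>105)&(h<125)&(S>110)&(V>60)&inb,amin=6)])
    print('red',[(onz(c,[ce],.046)[0],st[4]) for ce,st,l in comp(((h<8)|(h>172))&(S>140)&inb,amin=6)])
E
```

```text
[0.5331 0.0498 0.1474] 0.03487207182081208 8.25
blue [(array([0.7063, 0.0993, 0.046 ]), np.int32(17))]
red [(array([0.6818, 0.0642, 0.046 ]), np.int32(23))]
blue [(array([0.7078, 0.0972, 0.046 ]), np.int32(11))]
red [(array([0.6835, 0.0627, 0.046 ]), np.int32(15))]
```

servo_tool(
  increments=[
    [-0.2, [-0.85, 0.36, 0], [0, 0, 0]],
    [-0.2, [-0.85, 0.36, 0], [0, 0, 0]],
    [-0.2, [-0.85, 0.36, 0], [0, 0, 0]],
    [-0.2, [0, 0, 0.7], [0, 0, 0]],
    [-0.2, [0, 0, 0.8], [0, 0, 0]],
    [-0.2, [0, 0, 0.8], [0, 0, 0]],
    [-0.2, [0, 0, 0.8], [0, 0, 0]],
    [-0.2, [0, 0, 0.1], [0, 0, 0]],
    [-0.2, [0, 0, 0], [0, 0, 0]],
    [-0.5, [0, 0, 0], [0, 0, 0]],
    [-1, [0, 0, 0], [0, 0, 0]],
    [-1, [0, 0, 0], [0, 0, 0]],
    [-1, [0, 0, 0], [0, 0, 0]],
  ],
  newtons=4,
)

```text
t: 9.43
tcp_pos: [0.4715, 0.023, 0.0679]
tool_rot: [[1.0, -0.0, 0.002], [-0.0, -1.0, -0.0], [0.002, 0.0, -1.0]]
contact_force: [-0.1, 0.1, 3.8]
grip_width: 0.0178
grasp_force: 4.0
```

```bash
python3 - <<'E'
import numpy as np
a=ctrl=None
from plant import ctrl
s=ctrl.sense();print(s['tcp_pos'],s['contact_force'])
az=np.deg2rad(172+15*np.arange(28)); p=29*np.c_[np.cos(az),np.sin(az)]
for i,d in enumerate(np.diff(p,axis=0)/25): print(int(172+15*(i+1)),np.round([d[0],-d[1]],2).tolist())
E
```

```text
[0.47153011 0.02304148 0.06794475] [-0.06464713  0.11611689  3.81000733]
187 [-0.0, 0.3]
202 [0.08, 0.29]
217 [0.15, 0.26]
232 [0.21, 0.22]
247 [0.26, 0.15]
262 [0.29, 0.08]
277 [0.3, 0.0]
292 [0.29, -0.08]
307 [0.26, -0.15]
322 [0.22, -0.21]
337 [0.15, -0.26]
352 [0.08, -0.29]
367 [0.0, -0.3]
382 [-0.08, -0.29]
397 [-0.15, -0.26]
412 [-0.21, -0.22]
427 [-0.26, -0.15]
442 [-0.29, -0.08]
457 [-0.3, -0.0]
472 [-0.29, 0.08]
487 [-0.26, 0.15]
502 [-0.22, 0.21]
517 [-0.15, 0.26]
532 [-0.08, 0.29]
547 [-0.0, 0.3]
562 [0.08, 0.29]
577 [0.15, 0.26]
```

servo_tool(
  increments=[
    [-1, [-0.1, 0, -0.1], [0, 0, 0]],
    [-1, [0, 0.3, 0], [0, 0, 0]],
    [-1, [0.08, 0.29, 0], [0, 0, 0]],
    [-1, [0.15, 0.26, 0], [0, 0, 0]],
    [-1, [0, 0, 0], [0, 0, 0]],
  ],
)

```text
t: 9.85
tcp_pos: [0.4756, 0.0003, 0.0701]
tool_rot: [[1.0, -0.002, 0.002], [-0.002, -1.0, -0.0], [0.002, 0.0, -1.0]]
contact_force: [1.9, 0.2, 6.6]
grip_width: 0.0178
grasp_force: 4.0
```

servo_tool(
  increments=[
    [-1, [0, 0, 0], [0, 0, 0]],
    [-1, [0, 0, 0], [0, 0, 0]],
  ],
)

```text
t: 10.02
tcp_pos: [0.4749, 0.0011, 0.07]
tool_rot: [[1.0, -0.001, 0.002], [-0.001, -1.0, -0.0], [0.002, 0.0, -1.0]]
contact_force: [1.4, -0.9, 7.1]
grip_width: 0.0179
grasp_force: 4.0
```

```bash
python3 - <<'E'
from m import *
a=ctrl.sense();print(a['tcp_pos'],a['contact_force'],a['wrist_torque'])
c=cam('scene');save('pics/s4.png',c['frame'],(295,230,395,330),6)
E
```

```text
[0.4749 0.0011 0.07  ] [ 1.3606 -0.8934  7.1285] [-0.1576 -0.1939 -0.0225]
```

View pics/s4.png

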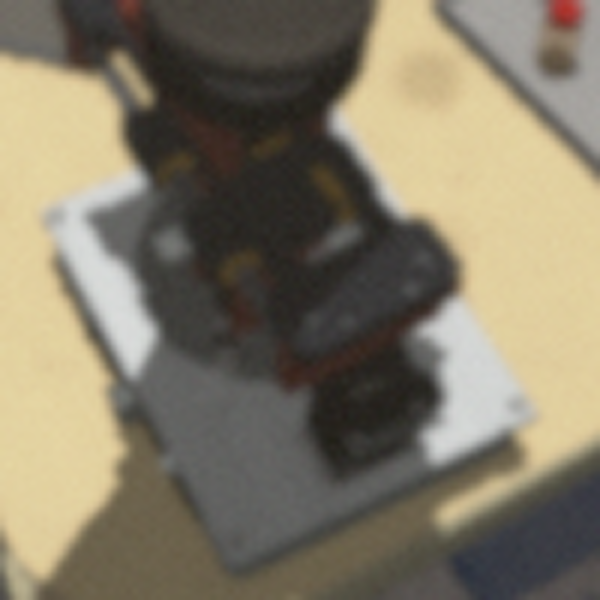

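The gripper is closed round the crank handle over the front of the disc, and nothing else is touched at the switch around (375,400). The upward force needs a quick test with the fingers open.

servo_tool(
  increments=[
    [-0.45, [0, 0, 0], [0, 0, 0]],
    [-0.45, [0, 0, 0], [0, 0, 0]],
    [-0.45, [0, 0, 0], [0, 0, 0]],
  ],
)

```text
t: 10.32
tcp_pos: [0.4731, 0.0015, 0.069]
tool_rot: [[1.0, -0.001, -0.002], [-0.001, -1.0, -0.0], [-0.002, 0.0, -1.0]]
contact_force: [-0.5, 0.3, -0.4]
grip_width: 0.0243
grasp_force: 0.0
```

servo_tool(
  increments=[
    [-1, [0.04, 0, 0], [0, 0, 0]],
    [-1, [0, 0, 0], [0, 0, 0]],
    [-1, [0.21, 0.22, 0], [0, 0, 0]],
    [-1, [0.26, 0.15, 0], [0, 0, 0]],
    [-1, [0.29, 0.08, 0], [0, 0, 0]],
    [-1, [0.3, 0, 0], [0, 0, 0]],
    [-1, [0.29, -0.08, 0], [0, 0, 0]],
    [-1, [0.26, -0.15, 0], [0, 0, 0]],
    [-1, [0, 0, 0], [0, 0, 0]],
  ],
  newtons=6,
)

```text
t: 11.07
tcp_pos: [0.5168, -0.0026, 0.0692]
tool_rot: [[1.0, 0.001, 0.001], [0.001, -1.0, 0.001], [0.001, -0.001, -1.0]]
contact_force: [1.3, 2.2, -5.4]
grip_width: 0.0177
grasp_force: 6.0
```

servo_tool(
  increments=[
    [-1, [0.22, -0.21, 0], [0, 0, 0]],
    [-1, [0.15, -0.26, 0], [0, 0, 0]],
    [-1, [0.08, -0.29, 0], [0, 0, 0]],
    [-1, [0, -0.3, 0], [0, 0, 0]],
    [-1, [-0.08, -0.29, 0], [0, 0, 0]],
    [-1, [-0.15, -0.26, 0], [0, 0, 0]],
    [-1, [0, 0, 0], [0, 0, 0]],
  ],
)

```text
t: 11.65
tcp_pos: [0.5193, 0.0384, 0.0692]
tool_rot: [[1.0, 0.002, -0.001], [0.002, -1.0, 0.0], [-0.001, -0.0, -1.0]]
contact_force: [-1.9, -1.0, -5.8]
grip_width: 0.0179
grasp_force: 6.0
```

servo_tool(
  increments=[
    [-1, [-0.21, -0.22, 0], [0, 0, 0]],
    [-1, [-0.26, -0.15, 0], [0, 0, 0]],
    [-1, [-0.29, -0.08, 0], [0, 0, 0]],
    [-1, [-0.3, 0, 0], [0, 0, 0]],
    [-1, [-0.29, 0.08, 0], [0, 0, 0]],
    [-1, [-0.26, 0.15, 0], [0, 0, 0]],
    [-1, [-0.22, 0.21, 0], [0, 0, 0]],
    [-1, [-0.15, 0.26, 0], [0, 0, 0]],
    [-1, [0, 0, 0], [0, 0, 0]],
  ],
)

```text
t: 12.4
tcp_pos: [0.4701, 0.029, 0.0696]
tool_rot: [[1.0, -0.002, -0.001], [-0.002, -1.0, -0.001], [-0.001, 0.001, -1.0]]
contact_force: [-1.6, -1.1, -3.6]
grip_width: 0.0176
grasp_force: 6.0
```

servo_tool(
  increments=[
    [-1, [-0.08, 0.29, 0], [0, 0, 0]],
    [-1, [0, 0.3, 0], [0, 0, 0]],
    [-1, [0.08, 0.29, 0], [0, 0, 0]],
    [-1, [0.15, 0.26, 0], [0, 0, 0]],
    [-1, [0.06, 0.08, 0], [0, 0, 0]],
    [-1, [0, 0, 0], [0, 0, 0]],
    [-1, [0, 0, 0], [0, 0, 0]],
  ],
)

```text
t: 12.98
tcp_pos: [0.4768, -0.0013, 0.0696]
tool_rot: [[1.0, -0.002, 0.0], [-0.002, -1.0, -0.001], [0.0, 0.001, -1.0]]
contact_force: [-1.7, -3.4, 1.7]
grip_width: 0.0175
grasp_force: 6.0
```

servo_tool(
  increments=[
    [-0.4, [0, 0, 0], [0, 0, 0]],
    [-0.4, [0, 0, 0], [0, 0, 0]],
    [-0.4, [0, 0, 0], [0, 0, 0]],
    [-0.3, [0, 0, -0.6], [0, 0, 0]],
    [-0.3, [0, 0, -1], [0, 0, 0]],
    [-0.3, [0, 0, -1], [0, 0, 0]],
    [-0.3, [0, 0, -1], [0, 0, 0]],
    [-0.3, [0.3, -1, -1], [0, 0, 0]],
    [0, [0.3, -1, 0], [0, 0, 0]],
    [0, [0.3, -1, 0], [0, 0, 0]],
    [0, [0.2, -1, 0], [0, 0, 0]],
    [0, [0.2, -1, 0], [0, 0, 0]],
    [0, [0.2, -1, 0], [0, 0, 0]],
    [0, [0, 0, 0], [0, 0, 0]],
    [0, [0, 0, 0], [0, 0, 0]],
  ],
)

```text
t: 14.23
tcp_pos: [0.5138, 0.1521, 0.1845]
tool_rot: [[1.0, 0.004, 0.0], [0.004, -1.0, 0.001], [0.0, -0.001, -1.0]]
contact_force: [0.1, -0.2, 0.0]
grip_width: 0.0441
grasp_force: 0.0
```

```bash
python3 - <<'E'
from m import *
a=ctrl.sense();print(a['tcp_pos'],a['t'])
for n,ms in(('top',120),('scene',110)):
    c=cam(n);H=hsv(c);V=H[...,2];P=cloud(c)
    d=np.hypot(P[...,0]-.497,P[...,1]-.0185)
    b=(V<80)&(d<.05)&(P[...,2]>.06)
    for ce,st,l in comp(b,amin=6): print(n,'crank',st,onz(c,[ce],.098 if n=='top' else .088),np.nanmedian(P[l],0))
    m=(d<.16)&(H[...,1]<45)&(V>130)&(P[...,2]>.034)&(P[...,2]<.046)
    m=cv2.morphologyEx(m.astype(np.uint8),cv2.MORPH_CLOSE,np.ones((5,5)))
    l=max(comp(m),key=lambda q:q[1][4])[2]
    cn=max(cv2.findContours(l.astype(np.uint8),0,1)[0],key=cv2.contourArea)
    r=cv2.minAreaRect((onz(c,cn[:,0].astype(float),.04)[:,:2]*1000).astype(np.float32));print(r)
    # disc: grey at z .048 ellipse fit
    g=(d<.07)&(V>70)&(V<150)&(abs(P[...,2]-.048)<.006)
    g=cv2.morphologyEx(g.astype(np.uint8),cv2.MORPH_CLOSE,np.ones((9,9)))
    l=max(comp(g),key=lambda q:q[1][4])[2]
    cn=max(cv2.findContours(l.astype(np.uint8),0,1)[0],key=cv2.contourArea)[:,0].astype(float)
    W=(onz(c,cn,.048)[:,:2]*1000).astype(np.float32);print('disc',cv2.minEnclosingCircle(W),cv2.fitEllipse(W))
    sw=(V<70)&(abs(P[...,2]-.092)<.008)&(np.hypot(P[...,0]-.492,P[...,1]+.065)<.04)
    l=max(comp(sw),key=lambda q:q[1][4])[2]; v,u=np.nonzero(l);Q=onz(c,np.c_[u,v],.092)[:,:2]*1000
    print('switch',cv2.minAreaRect(Q.astype(np.float32)))
    if n=='top': A=c['frame'][175:240,335:410]
    else: B=c['frame'][245:320,300:385]
A=cv2.resize(A,(450,390),interpolation=2);B=cv2.resize(B,(442,390),interpolation=2)
save('pics/c5.png',cv2.resize(np.hstack([A,B]),(798,348)))
E
```

```text
[0.5138 0.1521 0.1845] 14.2333
top crank [373 213   7   6  37] [[0.4755 0.0003 0.098 ]] [0.4749 0.0004 0.0965]
((495.31005859375, -20.83655548095703), (131.7838897705078, 137.44737243652344), 86.75019836425781)
disc ((498.5869445800781, 15.275266647338867), 49.90549850463867) ((507.125244140625, 2.8416099548339844), (52.144195556640625, 98.93991088867188), 123.97943878173828)
switch ((492.9983215332031, -62.05389404296875), (22.50364875793457, 35.556068420410156), 83.11859893798828)
scene crank [325 186  19  13 134] [[0.6062 0.2282 0.088 ]] [0.5    0.0628 0.3038]
scene crank [332 272   8  12  78] [[ 0.4744 -0.0073  0.088 ]] [ 0.4745 -0.0078  0.0889]
((497.2744445800781, -0.7520751953125), (173.5105743408203, 138.23745727539062), 86.9197769165039)
disc ((494.24517822265625, 17.842697143554688), 68.27843475341797) ((491.76983642578125, 23.777061462402344), (115.94397735595703, 124.11508178710938), 139.0476837158203)
switch ((492.3946533203125, -67.45361328125), (28.26961326599121, 37.59406280517578), 88.71406555175781)
```

View pics/c5.png

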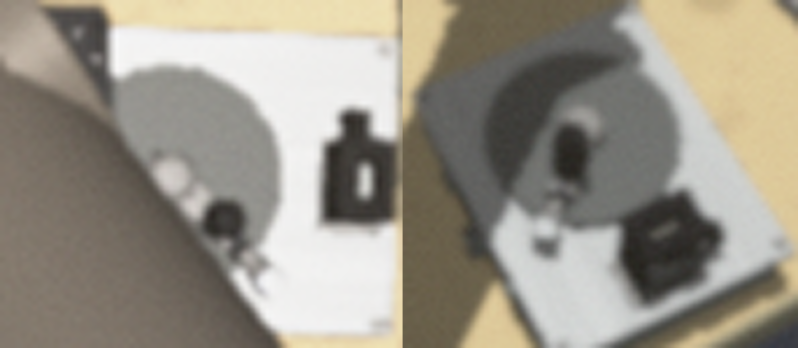

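The composite shows the crank arm pointing from the hub at (172,172), through the handle at (225,218), towards the sensor post near (258,268). I'll work out the azimuths by rays, with the bias included.

```bash
python3 - <<'E'
from m import *
c=dict(np.load('top.npz'));A=c['frame'][175:240,335:410]
k=5.368
px=lambda x,y:(335+x/k-.5,175+y/k-.5)
hub=onz(c,[px(172,172)],.062)[0];h=onz(c,[px(225,218)],.098)[0];n=onz(c,[px(238,250)],.055)[0];p=onz(c,[px(262,268)],.062)[0]
print(hub,h,n,p)
a=lambda q,o:np.rad2deg(np.arctan2(q[1]-o[1],q[0]-o[0]))%360
print(a(h,hub),a(n,hub),a(p,hub))
# fresh hub mask, first images had arm bias: bright pixels around hub
H=hsv(c);P=cloud(c)
b=(H[...,2]>150)&(abs(P[...,2]-.062)<.008)&(np.hypot(P[...,0]-.497,P[...,1]-.0185)<.018)
v,u=np.nonzero(b);print(b.sum(),onz(c,[[u.mean(),v.mean()]],.062))
t0=t;P=cloud(t0)
# disc circle in initial image via deck-hole: boundary between white & grey
H=hsv(s);
E
```

```text
[0.4989 0.0189 0.062 ] [ 0.4768 -0.0002  0.098 ] [ 0.4636 -0.0107  0.055 ] [ 0.4553 -0.0204  0.062 ]
220.69851883745048 219.9335691402918 221.9477551007713
61 [[0.4938 0.0152 0.062 ]]
```

servo_tool(
  increments=[
    [0, [-0.56, 0.98, 0], [0, 0, 0]],
    [0, [-0.56, 0.98, 0], [0, 0, 0]],
    [0, [-0.56, 0.98, 0], [0, 0, 0]],
    [0, [-0.56, 0.98, 0], [0, 0, 0]],
    [0, [-0.56, 0.98, 0], [0, 0, 0]],
    [0, [-0.56, 0.98, 0], [0, 0, 0]],
    [0, [-0.56, 0.98, 0], [0, 0, 0]],
    [0, [-0.56, 0.98, 0], [0, 0, 0]],
    [0, [-0.56, 0.98, 0], [0, 0, 0]],
    [0, [-0.56, 0.98, 0], [0, 0, 0]],
    [0, [-0.56, 0.98, 0], [0, 0, 0]],
    [0, [0, 0, 0], [0, 0, 0]],
  ],
)

```text
t: 15.33
tcp_pos: [0.3561, -0.1244, 0.1841]
tool_rot: [[1.0, -0.009, -0.002], [-0.009, -1.0, -0.002], [-0.002, 0.002, -1.0]]
contact_force: [-0.5, -0.6, -0.2]
grip_width: 0.044
grasp_force: 0.0
```

```bash
cat > mach.py <<'E'
from m import *
def angle(seg): return np.rad2deg(np.arctan2(seg[1],seg[0]))
def grey(f): return cv2.cvtColor(f,cv2.COLOR_RGB2GRAY)
# average several frames
fs=[];
for i in range(6):
    c=vision.read_camera('top');fs.append(c['frame'].astype(float))
F=np.mean(fs,0).astype(np.uint8);c['frame']=F;np.savez('topavg.npz',**c)
# rectify by rays: metric picture of plane z at 0.25 mm/px, so simple shapes can be measured
def rect(z,x0=.40,x1=.60,y0=-.13,y1=.13,r=.0005):
    X,Y=np.meshgrid(np.arange(x0,x1,r),np.arange(y0,y1,r),indexing='ij')
    p=proj(c,np.c_[X.ravel(),Y.ravel(),np.full(X.size,z)]).astype(np.float32).reshape(X.shape+(2,))
    return cv2.remap(F,p[...,0],p[...,1],cv2.INTER_CUBIC)
w=lambda q,x0=.40,y0=-.13,r=.0005:(x0+q[1]*r,y0+q[0]*r)
D=rect(.04);G=grey(D)
m=cv2.morphologyEx(((G>165)&(cv2.cvtColor(D,cv2.COLOR_RGB2HSV)[...,1]<45)).astype(np.uint8),3,np.ones((15,15)))
l=max(comp(m),key=lambda q:q[1][4]);cn=max(cv2.findContours(l[2].astype(np.uint8),0,1)[0],key=cv2.contourArea)
r=cv2.minAreaRect(cn);print('deck',w(r[0]),np.array(r[1])*.5,r[2])
D=rect(.048);G=grey(D);H=cv2.cvtColor(D,cv2.COLOR_RGB2HSV)
X,Y=np.meshgrid(np.arange(D.shape[0])*.0005+.4,np.arange(D.shape[1])*.0005-.13,indexing='ij')
near=np.hypot(X-.498,Y-.018)<.058
g=near&(G<165);g=cv2.morphologyEx(g.astype(np.uint8),2,np.ones((9,9)))
l=max(comp(g),key=lambda q:q[1][4])[2];cn=max(cv2.findContours(l.astype(np.uint8),0,1)[0],key=cv2.contourArea)
h_=cv2.convexHull(cn);e=cv2.fitEllipse(h_);print('disc',w(e[0]),np.array(e[1])*.5)
D=rect(.098);G=grey(D);b=(G<75)&(np.hypot(X-.4765,Y)<.016)
l=max(comp(b),key=lambda q:q[1][4]);print('handle top',w(l[0]),l[1][4]*.25e0)
D=rect(.062);b=(grey(D)>165)&(np.hypot(X-.498,Y-.0185)<.013);
l=max(comp(b),key=lambda q:q[1][4]);e=cv2.minAreaRect(max(cv2.findContours(l[2].astype(np.uint8),0,1)[0],key=cv2.contourArea));print('hub',w(l[0]),w(e[0]),np.array(e[1])*.5)
D=rect(.092);G=grey(D);b=(G<85)&(np.hypot(X-.493,Y+.065)<.035)
l=max(comp(b),key=lambda q:q[1][4])[2];cnn=max(cv2.findContours(l.astype(np.uint8),0,1)[0],key=cv2.contourArea);e=cv2.minAreaRect(cnn);print('switch',w(e[0]),np.array(e[1])*.5,e[2])
fill=np.zeros(G.shape,np.uint8);cv2.drawContours(fill,[cnn],-1,1,-1);sl=comp((fill>0)&~l,amin=20)
for q in sl: e=cv2.minAreaRect(max(cv2.findContours(q[2].astype(np.uint8),0,1)[0],key=cv2.contourArea));print('slot',w(q[0]),np.array(e[1])*.5,e[2])
save('pics/rect.png',np.hstack([cv2.resize(rect(z)[::-1,::-1],(390,300)) for z in(.062,.098)]))
E
python3 mach.py; python3 -c "
from plant import ctrl;a=ctrl.sense();print(a['tcp_pos'],a['t'])"
```

```text
deck (0.49595520019531253, 0.0008072662353515725) [176.2767 140.3922] 3.1363582611083984
disc (0.4965755691528321, 0.018365219116210946) [ 99.7955 100.0612]
handle top (np.float64(0.47528792134831466), np.float64(0.0003932584269663031)) 178.0
hub (np.float64(0.496508176100629), np.float64(0.01916037735849055)) (0.49650000000000005, 0.01924999999999999) [15.  15.5]
switch (0.49739099121093755, -0.06090214538574219) [29.8546 46.8767] 5.04245138168335
slot (np.float64(0.4916204710144928), np.float64(-0.062442934782608706)) [ 8.6921 17.598 ] 4.085616588592529
[ 0.36035651 -0.11889852  0.18450626] 15.6333
```

View pics/rect.png

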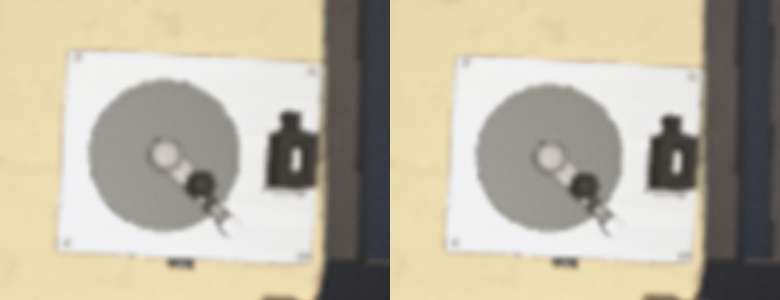

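The crank reads about 221° in world azimuth against the 222° target, so the arm points at the sensor and the turntable is done. The rectified pictures show the same: hub at (165,153), handle at (200,183), sensor at (220,215), slot at (297,158). Next is the guard, coming in over the machine at x ≈ 0.497.

servo_tool(
  increments=[
    [0.5, [0.91, -0.98, -0.1], [0, 0, 0]],
    [1, [0.91, -0.98, -0.1], [0, 0, 0]],
    [1, [0.91, -0.98, -0.1], [0, 0, 0]],
    [1, [0.91, -0.98, -0.1], [0, 0, 0]],
    [1, [0.91, -0.98, -0.1], [0, 0, 0]],
    [1, [0.9, -0.98, -0.1], [0, 0, 0]],
    [1, [0, -1, 0], [0, 0, 0]],
    [1, [0, -1, 0], [0, 0, 0]],
    [1, [0, -1, 0], [0, 0, 0]],
    [1, [0, -1, 0], [0, 0, 0]],
    [1, [0, -1, 0], [0, 0, 0]],
    [1, [0, -1, 0], [0, 0, 0]],
    [1, [0, -1, 0], [0, 0, 0]],
    [1, [0, -1, 0], [0, 0, 0]],
    [1, [0, -1, 0], [0, 0, 0]],
    [1, [0, 0, 0], [0, 0, 0]],
    [1, [0, 0, 0], [0, 0, 0]],
    [1, [0, 0, 0], [0, 0, 0]],
  ],
)

```text
t: 17.13
tcp_pos: [0.4959, 0.2523, 0.199]
tool_rot: [[1.0, 0.001, -0.001], [0.001, -1.0, -0.001], [-0.001, 0.001, -1.0]]
contact_force: [0.3, 0.7, -0.1]
grip_width: 0.0882
grasp_force: 0.0
```

servo_tool(
  increments=[
    [1, [0, 0, 0.8], [0, 0, 0]],
    [1, [0, 0, 0.8], [0, 0, 0]],
    [1, [0, 0, 0.8], [0, 0, 0]],
    [1, [0, 0, 0.8], [0, 0, 0]],
    [1, [0, 0, 0.8], [0, 0, 0]],
    [1, [0, 0, 0.15], [0, 0, 0]],
    [1, [0, 0, 0], [0, 0, 0]],
    [1, [0, 0, 0], [0, 0, 0]],
  ],
)

```text
t: 17.8
tcp_pos: [0.4967, 0.2519, 0.0963]
tool_rot: [[1.0, -0.001, 0.0], [-0.001, -1.0, -0.0], [0.0, 0.0, -1.0]]
contact_force: [0.4, 0.6, 1.0]
grip_width: 0.0877
grasp_force: 0.0
```

servo_tool(
  increments=[
    [-0.1, [0, 0, 0], [0, 0, 0]],
    [-0.2, [0, 0, 0], [0, 0, 0]],
    [-0.3, [0, 0, 0], [0, 0, 0]],
    [-0.4, [0, 0, 0], [0, 0, 0]],
    [-0.5, [0, 0, 0], [0, 0, 0]],
    [-0.6, [0, 0, 0], [0, 0, 0]],
    [-0.7, [0, 0, 0], [0, 0, 0]],
    [-0.8, [0, 0, 0], [0, 0, 0]],
    [-1, [0, 0, 0], [0, 0, 0]],
    [-1, [0, 0, 0], [0, 0, 0]],
    [-1, [0, 0, 0], [0, 0, 0]],
  ],
  newtons=20,
)

```text
t: 18.72
tcp_pos: [0.4961, 0.2521, 0.0955]
tool_rot: [[1.0, -0.0, -0.0], [-0.0, -1.0, -0.001], [-0.0, 0.001, -1.0]]
contact_force: [0.1, -0.8, -2.3]
grip_width: 0.0179
grasp_force: 8.6
```

servo_tool(
  increments=[
    [-1, [0, 0, 0], [0, 0, 0]],
    [-1, [0, 0, 0], [0, 0, 0]],
    [-1, [0, 0, 0], [0, 0, 0]],
    [-1, [0, 0, 0], [0, 0, 0]],
  ],
  newtons=35,
)

```text
t: 19.05
tcp_pos: [0.496, 0.252, 0.0954]
tool_rot: [[1.0, -0.0, -0.001], [-0.0, -1.0, -0.0], [-0.001, 0.0, -1.0]]
contact_force: [0.3, -1.1, -3.4]
grip_width: 0.0126
grasp_force: 35.0
```

```bash
cat > g.py <<'E'
from m import *
for n in('top','scene'):
    c=cam(n)
    if n=='scene': B=c['frame']
    else: A=c['frame']
save('pics/g6.png',np.hstack([cv2.resize(A[130:280,200:420],(400,273),interpolation=2),cv2.resize(B[140:300,240:420],(307,273),interpolation=2)]))
E
python3 g.py; python3 -c "
from plant import ctrl;a=ctrl.sense();print(a['tcp_pos'],a['contact_force'],a['wrist_torque'])"
```

```text
[0.49597494 0.25211406 0.09538498] [ 0.02011856 -0.29894313 -3.52574049] [-0.0459901   0.03979964  0.03438876]
```

View pics/g6.png

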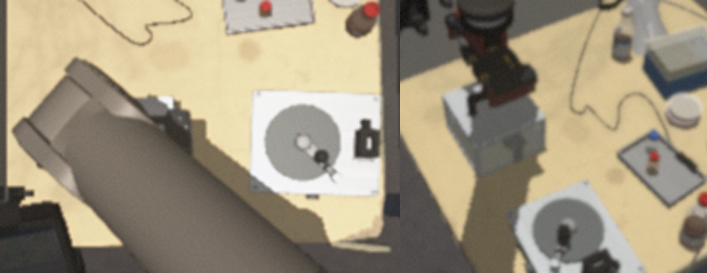

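The composite shows the guard turned square to the bench in the fingers, tongue towards -y at about (520,150). The opening is 12.6 mm, so the bar is flat between the pads. I'll lift, turn it to -3.1° and carry it over the machine.

servo_tool(
  increments=[
    [-1, [0, 0, -0.1], [0, 0, 0]],
    [-1, [0, 0, -0.5], [0, 0, 0]],
    [-1, [0, 0, -0.8], [0, 0, 0]],
    [-1, [0, 0, -0.9], [0, 0, 0]],
    [-1, [0, 0, -0.9], [0, 0, 0]],
    [-1, [0, 0, -0.9], [0, 0, 0]],
    [-1, [0, 0, -0.7], [0, 0, 0.34]],
    [-1, [0, 0, -0.2], [0, 0, 0.34]],
    [-1, [0.06, 0.5, 0], [0, 0, 0]],
    [-1, [0.06, 0.9, 0], [0, 0, 0]],
    [-1, [0.06, 0.9, 0], [0, 0, 0]],
    [-1, [0.06, 0.9, 0], [0, 0, 0]],
    [-1, [0.06, 0.9, 0], [0, 0, 0]],
    [-1, [0.06, 0.9, 0], [0, 0, 0]],
    [-1, [0.06, 0.9, 0], [0, 0, 0]],
    [-1, [0.06, 0.9, 0], [0, 0, 0]],
    [-1, [0.06, 0.9, 0], [0, 0, 0]],
    [-1, [0.06, 0.9, 0], [0, 0, 0]],
    [-1, [0.03, 0.6, 0], [0, 0, 0]],
    [-1, [0, 0, 0], [0, 0, 0]],
  ],
  newtons=45,
)

```text
t: 20.82
tcp_pos: [0.4979, 0.0165, 0.2191]
tool_rot: [[0.998, -0.06, -0.003], [-0.06, -0.998, -0.003], [-0.003, 0.003, -1.0]]
contact_force: [-1.2, -0.1, -3.8]
grip_width: 0.0122
grasp_force: 45.0
```

```bash
python3 - <<'E'
from m import *
a=ctrl.sense();print(a['tcp_pos'],a['tool_rot'],a['contact_force'],a['wrist_torque'],a['grip_width'],a['t'])
for n in('top','scene'):
    c=cam(n)
    if n=='scene': B=c['frame']
    else: A=c['frame']
save('pics/g7.png',np.hstack([cv2.resize(A[130:280,280:420],(360,386),interpolation=2),cv2.resize(B[180:320,280:430],(414,386),interpolation=2)]))
E
```

```text
[0.4979 0.0165 0.2191] [[ 0.9982 -0.0604 -0.0033]
 [-0.0604 -0.9982 -0.0026]
 [-0.0032  0.0028 -1.    ]] [-1.196  -0.1458 -3.8071] [-0.0434  0.0167 -0.0273] 0.012151679596788171 20.8167
```

View pics/g7.png

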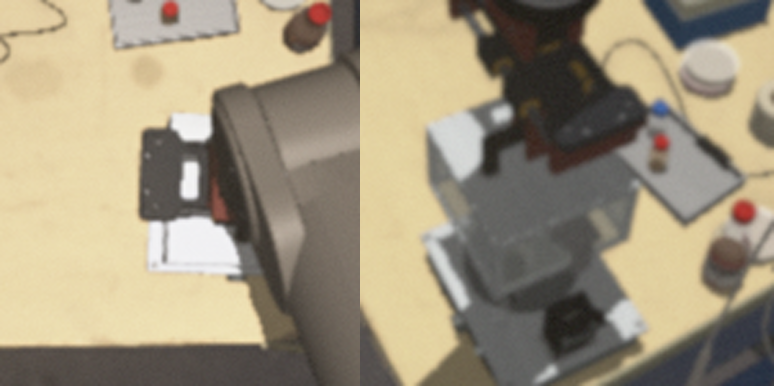

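I've now used my picture views, going one over the limit of ten, so the rest is numeric. The last one shows the guard hanging over the machine, tongue bracket near (603,222) above the switch at (570,315). I'll let it settle and measure the guard in hand from depth.

servo_tool(
  increments=[
    [-1, [0, 0, 0], [0, 0, 0]],
    [-1, [0, 0, 0], [0, 0, 0]],
    [-1, [0, 0, 0], [0, 0, 0]],
  ],
)

```text
t: 21.17
tcp_pos: [0.4992, 0.0229, 0.2205]
tool_rot: [[0.999, -0.053, -0.0], [-0.053, -0.999, 0.0], [-0.0, -0.0, -1.0]]
contact_force: [-0.2, 0.2, -3.2]
grip_width: 0.0127
grasp_force: 45.0
```

```bash
cat > gm.py <<'E'
from m import *
a=ctrl.sense();tcp=a['tcp_pos'];print(tcp,a['tool_rot'][:,0],a['contact_force'],a['t'])
yaw=np.arctan2(a['tool_rot'][1,0],a['tool_rot'][0,0]);rim=tcp[2]-.0954
R=np.array([[np.cos(yaw),-np.sin(yaw)],[np.sin(yaw),np.cos(yaw)]])
for n in('top','scene'):
    c=cam(n);P=cloud(c);H=hsv(c);L=(P[...,:2]-tcp[:2])@R*1000;z=(P[...,2]-rim)*1000
    m=(abs(z-83)<9)&(abs(L[...,0])<75)&(abs(L[...,1])<75)&(H[...,1]<60)
    v,u=np.nonzero(m);Q=(onz(c,np.c_[u,v],rim+.083)[:,:2]-tcp[:2])@R*1000
    print(n,m.sum(),'medz',np.nanmedian(z[m]),'x',np.percentile(Q[:,0],[0,1,99,100]),'y',np.percentile(Q[:,1],[0,1,99,100]))
    for lo in range(-60,60,20):
        q=Q[(Q[:,1]>lo)&(Q[:,1]<lo+20)]; 
        if len(q): print('  y',lo,'x',q[:,0].min().round(1),q[:,0].max().round(1))
    for lo in range(-60,60,20):
        q=Q[(Q[:,0]>lo)&(Q[:,0]<lo+20)]
        if len(q): print('  x',lo,'y',q[:,1].min().round(1),q[:,1].max().round(1))
    k=(L[...,1]<-66)&(L[...,1]>-100)&(abs(L[...,0])<25)&(z>20)&(z<90)
    for r in np.c_[np.argwhere(k)[:,::-1],L[k],z[k]].round().astype(int)[::3]: print('  t',r)
E
python3 gm.py
```

```text
[0.4992 0.0229 0.2205] [ 0.9986 -0.0527 -0.0003] [-0.2313  0.1672 -3.1784] 21.1667
top 765 medz 83.03280101351518 x [-61.2225 -60.8914  60.3174  61.6041] y [-13.7969  -9.4092  60.3125  61.2667]
  y -20 x -61.0 -42.1
  y 0 x -61.2 -29.8
  y 20 x -60.3 59.9
  y 40 x -61.1 61.6
  x -60 y -11.7 60.1
  x -40 y 3.8 60.4
  x -20 y 38.1 48.7
  x 0 y 38.3 49.4
  x 20 y 38.9 49.6
  x 40 y 29.2 61.2
scene 1946 medz 84.20249354668341 x [-62.2784 -61.3687  60.8072  63.6666] y [-79.1142 -75.1353  58.5785  60.9927]
  y -60 x -62.1 63.7
  y -40 x -61.9 63.4
  y -20 x -62.0 12.1
  y 0 x -61.5 3.0
  y 20 x -62.1 2.8
  y 40 x -62.3 8.1
  x -60 y -66.9 61.0
  x -40 y -67.0 60.8
  x -20 y -79.1 59.6
  x 0 y -78.8 59.2
  x 20 y -66.8 -26.3
  x 40 y -67.6 -26.1
  t [360 257  10 -67  77]
  t [363 257  16 -70  77]
  t [361 258  12 -69  75]
  t [364 258  17 -72  77]
  t [358 259   6 -67  73]
  t [361 259  11 -71  75]
  t [364 259  16 -74  75]
  t [355 260  -2 -68  75]
  t [358 260   3 -71  77]
  t [361 260  10 -72  73]
  t [364 260  15 -76  75]
  t [351 261 -11 -66  76]
  t [354 261  -5 -69  75]
  t [357 261 
[... 716 characters left out ...]
 t [364 266   9 -86  71]
  t [357 267  -6 -83  74]
  t [360 267  -1 -87  76]
  t [363 267   8 -85  67]
  t [355 268 -12 -85  77]
  t [358 268  -5 -86  73]
  t [361 268   3 -85  65]
  t [364 268  11 -85  61]
  t [357 269  -5 -84  66]
  t [360 269   1 -85  64]
  t [363 269   8 -86  59]
  t [359 270  -2 -86  62]
  t [362 270   6 -85  56]
  t [358 271  -4 -85  60]
  t [361 271   4 -85  54]
  t [357 272  -5 -85  56]
  t [360 272   2 -86  52]
  t [363 272  10 -85  45]
  t [358 273  -3 -86  52]
  t [361 273   5 -86  46]
  t [356 274  -5 -82  43]
  t [359 274   0 -86  46]
  t [362 274   8 -86  40]
  t [358 275  -2 -86  44]
  t [361 275   5 -87  39]
  t [358 276  -2 -85  38]
  t [357 277  -4 -86  37]
```

servo_tool(
  increments=[
    [-1, [-0.09, 0.11, 0], [0, 0, 0]],
    [-1, [0, 0, 0.4], [0, 0, 0]],
    [-1, [0, 0, 0.6], [0, 0, 0]],
    [-1, [0, 0, 0.6], [0, 0, 0]],
    [-1, [0, 0, 0.5], [0, 0, 0]],
    [-1, [0, 0, 0.3], [0, 0, 0]],
    [-1, [0, 0, 0], [0, 0, 0]],
    [-1, [0, 0, 0], [0, 0, 0]],
    [-1, [0, 0, 0], [0, 0, 0]],
  ],
)

```text
t: 22.02
tcp_pos: [0.4975, 0.0194, 0.1612]
tool_rot: [[0.999, -0.055, 0.001], [-0.055, -0.999, 0.0], [0.001, -0.0, -1.0]]
contact_force: [-0.6, -0.2, -4.0]
grip_width: 0.013
grasp_force: 45.0
```

```bash
sed -i '/  t.,r/d;/for r in np.c_/d' gm.py; cat >> gm.py <<'E'
    if n=='scene':
        # tongue bright vs. switch dark, in scene at low hover: front face of tongue
        T=k&(H[...,2]>110)&(L[...,1]<-80)&(z<72)
        print('tongue L med',np.nanmedian(L[T],0),np.nanpercentile(L[T][:,0],[3,97]),'zmin',np.nanmin(z[T]),T.sum())
        S=(H[...,2]<70)&(abs(P[...,2]-.092)<.006)&(L[...,1]<-60)&(L[...,1]>-110)&(abs(L[...,0])<30)
        print('switch top L',np.nanpercentile(L[S],[3,97],axis=0),S.sum())
E
python3 gm.py
```

```text
[0.4975 0.0194 0.1612] [ 0.9985 -0.0546  0.0011] [-0.6321 -0.2314 -4.0353] 22.0167
top 667 medz 82.97516784381982 x [-61.2431 -60.6822  61.1409  61.706 ] y [-12.7845  -8.3117  60.1512  60.8214]
  y -20 x -59.5 -41.8
  y 0 x -60.2 -31.0
  y 20 x -61.0 61.7
  y 40 x -61.2 61.5
  x -60 y -12.8 60.8
  x -40 y 5.5 59.2
  x -20 y 37.7 49.0
  x 0 y 38.0 49.7
  x 20 y 32.5 49.9
  x 40 y 30.3 60.0
scene 1702 medz 84.1346395141785 x [-62.1055 -61.0559  59.7693  62.9205] y [-78.1048 -74.4764  58.54    61.0743]
  y -60 x -61.6 62.9
  y -40 x -61.7 61.9
  y -20 x -61.5 12.8
  y 0 x -61.8 0.4
  y 20 x -61.7 61.9
  y 40 x -61.8 4.1
  x -60 y -66.5 60.5
  x -40 y -66.3 61.1
  x -20 y -77.9 60.1
  x 0 y -78.1 58.6
  x 20 y -66.3 -32.0
  x 40 y -66.4 -32.1
  return np.nanmean(a, axis, out=out, keepdims=keepdims)
  return np.nanmean(a, axis, out=out, keepdims=keepdims)
Traceback (most recent call last):
  File "gm.py", line 20, in <module>
    print('tongue L med',np.nanmedian(L[T],0),np.nanpercentile(L[T][:,0],[3,97]),'zmin',np.nanmin(z[T]),T.sum())
                                                                                        ~~~~~~~~~^^^^^^
ValueError: zero-size array to reduction operation fmin which has no identity
```

servo_tool(
  increments=[
    [-1, [0, 0, 0.08], [0, 0, 0]],
    [-1, [0, 0, 0.08], [0, 0, 0]],
    [-1, [0, 0, 0.08], [0, 0, 0]],
    [-1, [0, 0, 0], [0, 0, 0]],
    [-1, [0, 0, 0], [0, 0, 0]],
  ],
)

```text
t: 22.53
tcp_pos: [0.4968, 0.0192, 0.1545]
tool_rot: [[0.999, -0.055, -0.0], [-0.055, -0.999, -0.0], [-0.0, 0.0, -1.0]]
contact_force: [-0.1, 0.7, -4.2]
grip_width: 0.0124
grasp_force: 45.0
```

servo_tool(
  increments=[
    [-1, [0, 0, 0.08], [0, 0, 0]],
    [-1, [0, 0, 0.08], [0, 0, 0]],
    [-1, [0, 0, 0], [0, 0, 0]],
    [-1, [0, 0, 0], [0, 0, 0]],
  ],
)

```text
t: 22.87
tcp_pos: [0.4968, 0.0193, 0.1505]
tool_rot: [[0.999, -0.055, -0.0], [-0.055, -0.999, 0.0], [-0.0, 0.0, -1.0]]
contact_force: [-0.4, -0.3, -3.3]
grip_width: 0.0124
grasp_force: 45.0
```

servo_tool(
  increments=[
    [-1, [0, 0, 0.08], [0, 0, 0]],
    [-1, [0, 0, 0.08], [0, 0, 0]],
    [-1, [0, 0, 0], [0, 0, 0]],
    [-1, [0, 0, 0], [0, 0, 0]],
  ],
)

```text
t: 23.2
tcp_pos: [0.4968, 0.0192, 0.1465]
tool_rot: [[0.999, -0.055, -0.0], [-0.055, -0.999, -0.0], [-0.0, 0.0, -1.0]]
contact_force: [1.0, -0.5, -3.6]
grip_width: 0.0127
grasp_force: 45.0
```

servo_tool(
  increments=[
    [-1, [0, 0, 0.08], [0, 0, 0]],
    [-1, [0, 0, 0.08], [0, 0, 0]],
    [-1, [0, 0, 0.08], [0, 0, 0]],
    [-1, [0, 0, 0.08], [0, 0, 0]],
    [-1, [0, 0, 0], [0, 0, 0]],
    [-1, [0, 0, 0], [0, 0, 0]],
  ],
)

```text
t: 23.7
tcp_pos: [0.497, 0.0192, 0.1386]
tool_rot: [[0.999, -0.055, -0.0], [-0.055, -0.999, -0.0], [-0.0, 0.0, -1.0]]
contact_force: [-0.2, 0.9, -4.1]
grip_width: 0.013
grasp_force: 45.0
```

servo_tool(
  increments=[
    [-1, [0, 0, 0.06], [0, 0, 0]],
    [-1, [0, 0, 0.06], [0, 0, 0]],
    [-1, [0, 0, 0], [0, 0, 0]],
    [-1, [0, 0, 0], [0, 0, 0]],
    [-1, [0, 0, 0], [0, 0, 0]],
  ],
)

```text
t: 24.12
tcp_pos: [0.497, 0.0193, 0.1357]
tool_rot: [[0.999, -0.055, -0.0], [-0.055, -0.999, 0.0], [-0.0, -0.0, -1.0]]
contact_force: [0.6, -0.2, -3.1]
grip_width: 0.0129
grasp_force: 45.0
```

servo_tool(
  increments=[
    [-1, [0, 0, 0.04], [0, 0, 0]],
    [-1, [0, 0, 0.02], [0, 0, 0]],
    [-1, [0, 0, 0], [0, 0, 0]],
    [-1, [0, 0, 0], [0, 0, 0]],
  ],
)

```text
t: 24.45
tcp_pos: [0.4971, 0.0191, 0.1353]
tool_rot: [[0.998, -0.055, 0.0], [-0.055, -0.998, -0.001], [0.0, 0.001, -1.0]]
contact_force: [-4.5, -0.0, 8.6]
grip_width: 0.0128
grasp_force: 45.0
```

Contact comes at 0.1353, which is the expected home height. I'll ease off, release and lift straight clear.

servo_tool(
  increments=[
    [-1, [0, 0, -0.02], [0, 0, 0]],
    [-0.6, [0, 0, 0], [0, 0, 0]],
    [-0.2, [0, 0, 0], [0, 0, 0]],
    [0, [0, 0, 0], [0, 0, 0]],
    [0, [0, 0, 0], [0, 0, 0]],
    [0, [0, 0, -0.3], [0, 0, 0]],
    [0, [0, 0, -0.8], [0, 0, 0]],
    [0, [0, 0, -1], [0, 0, 0]],
    [0, [0, 0, -1], [0, 0, 0]],
    [0, [0, 0, -1], [0, 0, 0]],
    [0, [-0.3, 0, -0.5], [0, 0, 0]],
    [0, [-0.8, 0.8, 0], [0, 0, 0]],
    [0, [-0.8, 0.8, 0], [0, 0, 0]],
    [0, [-0.8, 0.8, 0], [0, 0, 0]],
    [0, [-0.8, 0.8, 0], [0, 0, 0]],
    [0, [-0.8, 0.8, 0], [0, 0, 0]],
    [0, [-0.6, 0.6, 0], [0, 0, 0]],
    [0, [0, 0, 0], [0, 0, 0]],
    [0, [0, 0, 0], [0, 0, 0]],
  ],
)

```text
t: 26.03
tcp_pos: [0.3681, -0.0894, 0.2503]
tool_rot: [[0.998, -0.057, 0.001], [-0.057, -0.998, -0.0], [0.001, 0.0, -1.0]]
contact_force: [-0.3, -0.3, 0.6]
grip_width: 0.0441
grasp_force: 0.0
```

```bash
cat > fin.py <<'E'
from m import *
a=ctrl.sense();print(a['tcp_pos'],a['contact_force'],a['t'])
o=np.array([.4968,.0192]);yaw=np.deg2rad(-3.1);R=np.array([[np.cos(yaw),-np.sin(yaw)],[np.sin(yaw),np.cos(yaw)]])
for n in('top','scene'):
    c=cam(n);P=cloud(c);H=hsv(c);L=(P[...,:2]-o)@R*1000;z=P[...,2]*1000
    m=(abs(z-123)<9)&(abs(L[...,0])<75)&(abs(L[...,1])<90)&(H[...,1]<60)&(H[...,2]>110)
    q=P[m];A=np.c_[q[:,:2]-o,np.ones(len(q))];co=np.linalg.lstsq(A,q[:,2],rcond=None)[0]
    v,u=np.nonzero(m);r=cv2.minAreaRect(((onz(c,np.c_[u,v],.123)[:,:2])*1000).astype(np.float32))
    print(n,m.sum(),'plane tilt deg',np.rad2deg(co[:2]),'z',co[2],'outline',r)
    h,S,V=H[...,0],H[...,1],H[...,2];inb=(P[...,0]>.6)&(P[...,0]<.8)&(P[...,1]>-.1)&(P[...,1]<.2)
    print('blue',[onz(c,[ce],.046)[0] for ce,st,l in comp((h>105)&(h<125)&(S>110)&(V>60)&inb,amin=6)],'red',[onz(c,[ce],.046)[0] for ce,st,l in comp(((h<8)|(h>172))&(S>140)&inb,amin=6)])
E
python3 fin.py
```

```text
[ 0.3681 -0.0894  0.2503] [-0.3195 -0.2623  0.569 ] 26.0333
top 2726 plane tilt deg [0.1269 0.4852] z 0.12286946820088976 outline ((497.0294494628906, 7.311546325683594), (145.67295837402344, 123.40047454833984), 87.14350128173828)
blue [array([0.707 , 0.0994, 0.046 ])] red [array([0.6824, 0.0641, 0.046 ]), array([ 0.6759, -0.0796,  0.046 ])]
scene 1196 plane tilt deg [0.285  1.6085] z 0.12404975226278064 outline ((525.5280151367188, 2.807342529296875), (141.3365478515625, 118.19172668457031), 34.55846405029297)
blue [array([0.7078, 0.0972, 0.046 ])] red [array([0.6835, 0.0631, 0.046 ]), array([ 0.7045, -0.0391,  0.046 ])]
```

```bash
python3 - <<'E'
from m import *
c=cam('top');P=cloud(c);o=np.array([.4968,.0192]);yaw=np.deg2rad(-3.1);R=np.array([[np.cos(yaw),-np.sin(yaw)],[np.sin(yaw),np.cos(yaw)]])
L=(P[...,:2]-o)@R*1000;m=(abs(P[...,2]-.123)<.006)&(abs(L[...,0])<57)&(abs(L[...,1])<57)
for lo,hi in((-57,-35),(35,57)):
    print([np.nanmedian(P[m&(L[...,i]>lo)&(L[...,i]<hi)][:,2]).round(5) for i in(0,1)])
t=(L[...,1]<-70)&(L[...,1]>-82)&(abs(L[...,0])<8);print('bracket z',np.nanmedian(P[t][:,2]))
E
```

```text
[np.float64(0.12291), np.float64(0.12296)]
[np.float64(0.12319), np.float64(0.12314)]
bracket z 0.11323654248332249
```

Guard top is level within 0.3 mm across 92 mm and at home height, 123 mm. Both vials are standing in the tray, and the arm is clear.

```bash
python3 -c "
from plant import workorder; print(workorder.hand_in())"
```

```text
the job is handed in; nothing more can be done
None
```

The job is handed in at about 26 s: the vial stands in the tray beside the other one, the crank went once right round to within about 2° of the home sensor by camera, and the guard sits level at home height with its tongue in the slot; I viewed 11 pictures, one over the limit of 10.

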